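# Weigh two grease jars against each other and keep the full one

### The arm

A 6-joint arm with a two-finger parallel gripper is mounted at the origin on a cart in front of the work surface, level with it; the furniture and walls round the work are solid. World frame = base frame: x ahead of the robot, y to its left, z up, the work surface at z = 0. Lengths are in m, angles in rad, forces in N, time in s.
With the tool pointing down it reaches from about 0.35 to 0.85 m from the base axis. Payload 8.1 kg.
Tool frame: the origin (TCP) lies at the centre of the arm's flange, where the gripper is bolted on; the fingertips stand 186 mm ahead of it and the grasp point (between the pads) lies 167 mm ahead of it; z points along the fingers, y is the line along which they close (so a half turn about z gives the same grasp; the last joint's range is limited). The gripper opens to 93 mm and grips with 3 to 60 N. Pads are 15 mm wide; open, the fingers measure 128 mm over their backs; the gripper's body (75 mm by 188 mm) begins 65 mm behind the grasp point.
Start: joints at [-1.39, 0.13, 1.488, -0, 1.523, -0.085], TCP at [0.158, -0.579, 0.405] pointing down, gripper open.
Joint ranges: [-2.96, 2.96], [-0.89, 2.26], [0.02, 2.5], [-1.34, 4.48], [0, 2.73], [-2.66, 2.66]. Speed limits (rad/s): [2.39, 2.39, 2.79, 3.14, 3.14, 3.14].

### API

Orientations are given as a rotation vector (axis times angle).
In Python, from plant import read_state, read_camera, camera_params, robot gives the robot as it stands.
- The arm moves only by the tool carry_out, never from a script. Its argument "targets" is a list of rows, each an object of numbers: "hand": the opening in per cent of the stroke, from 0 (shut) to 100 (fully open); "x", "y", "z": the shift along the tool's x, y, z in m; "ax", "ay", "az": the turn, a rotation vector about the tool's x, y, z in rad. In form: [{"hand": .., "x": .., "y": .., "z": .., "ax": .., "ay": .., "az": ..}, ...]. A call has 1 to 8 rows; each row is the pose to reach, as a shift and turn from the pose commanded when the call began, along the tool's axes at that moment; what a row does not reach only later rows make up. A row lasts 1/8 s, in which the tool goes at most 62.5 mm and 10.7 degrees, less where a joint would pass 70% of its speed; a pose out of reach is approached as far as the arm can. A call with a gripper value outside its range is refused whole. The fingers move at their own pace and stop on an object; "newtons" is the grip in N (left out, the last holds). Time passes only in rows, so rows that repeat a pose let the fingers close. It gives the time, the measured TCP pose, the force, the opening and the grip force at its end, in the units of the state.
- read_state(): the state, without advancing time (a new reading comes with each control period).
- read_camera(name): name is "scene" or "top" or "wrist"; returns (picture, depth): 384x512x3 uint8, blue, green, red; 384x512 float32, m along the optical axis (not along the pixel's ray), 0 where there is no reading.
- camera_params(name): a dict with "fx", "fy", "cx", "cy" (pixels), "k1" (the pictures are not rectified: a ray, as slopes to the right and down, at radius r is drawn at 1 + k1 r^2 times it, then the intrinsics apply), "position" and "rotation" of the camera in the world. Camera axes: x right, y up, looking along -z (the intrinsics and any distortion apply to the point x, -y, -z); pixel columns grow to the right and rows downward; lengths in m; the calibration is good to about 2 mm. A picture is of the moment at which its call begins: read the wrist's pose just before it. camera_params takes no time and is no camera call; for the wrist camera it gives the pose at the moment of the call.
- robot.close_job(): hands the job in; it is judged then, once.
The state is a dict: "t": time; "q": joint angles; "dq": joint speeds; "joint_torque": joint torques, N m; "tool_pos": TCP position; "orientation": TCP orientation; "force": force on the tool from outside, world axes, zero at the start; "wrist_torque": the same for the moment, N m; "opening": finger opening in m; "gripper_force": force on a finger pad.
Only numpy, scipy, OpenCV 4.12 (cv2) and the standard library are available. Lean on these libraries where they do the work, as an engineer would, in place of code of your own. Each camera call takes 0.05 s, during which the arm holds its last target. There are 200 camera calls.

### The job

Two grease jars look the same, but one is full and the other is nearly used up. Stand one jar upright on each plate of the balance and let go, see which side drops, then take the jar that dropped, which is the full one, and stand it in the tray. Leave the other jar standing on its raised plate, and never push the balance itself with the gripper.

Things in the scene. Friction and masses are not known exactly. Their poses are not given: they have to be found in the camera images.
- jar_a: grease jar: white round body 62 mm across, yellow lid 66 mm across and 16 mm high on top, 68 mm tall in all. Origin at the centre of its underside, z up along its axis. Of the two jars one weighs 50 to 70 g (nearly used up), the other 260 to 350 g (full); only the weight tells which. Both start upright on the table, 0.1 m or more apart, in either order.
- jar_b: second grease jar, same shape, size and origin as jar_a. The balance's pivot is stiff: the nearly empty jar alone does not tip it, the full jar always drops within about 1 s, against the other jar too, and the beam stays tipped when the full jar is lifted off. It also yields when a jar is pressed down on it.
- balance: fixed bare metal balance, base plate 110 x 190 mm. Origin at the centre of the base's underside, z up, y along the beam (level at the start). On each arm a flat round plate with rubber face, 84 mm across: centres at y = +100 and -100 mm, x = 0, top z = 80 mm. Pivot along x at z = 62 mm; stops at 0.15 rad either way: low plate top z = 65, high one 95 mm; a jar leans with it.
- tray: a fixed open square tray of plain white plastic, 120 x 120 mm outside, 18 mm high, with walls and floor 3 mm thick. Origin at the centre of its underside on the table; its inner floor is at z = 3 mm.
Not all that is in view belongs to the job. Leave any blue look-alike of the jar_a alone.

How it is judged:
By the outcome, as a careful person would: the job done as asked, in the order asked, and still so for the second after the job is handed in, with the robot touching nothing.
It also fails if it takes over 72 s, if anything falls off the work surface, if the arm or the gripper's body presses on something with over 40 N, if the wrist force passes 120 N, or if a joint passes its speed limit or range.

## Working session

There is one attempt and no reset: what is moved stays moved. The work goes in short steps, Python scripts to look and compute and a tool call to move; the robot and the scene stay as the last step left them, time stands still between calls to the robot, and variables do not carry over. Pictures are saved under pics/ and viewed, at most 10 in all, crops included, and the job is handed in when it is done.

Besides the shell and the picture viewer there is one more tool, called after ">>>" as a command line: name --argument value ..., lists and objects as JSON in quotes. carry_out: Moves the arm, as the interface text tells. Its arguments: {"type":"object","properties":{"targets":{"type":"array","items":{"type":"object","properties":{"hand":{"type":"number"},"x":{"type":"number"},"y":{"type":"number"},"z":{"type":"number"},"ax":{"type":"number"},"ay":{"type":"number"},"az":{"type":"number"}}}},"newtons":{"type":"number"}},"required":["targets"]}

```bash
mkdir -p pics; ls
cat > h.py <<'E'
import numpy as np, cv2
from plant import read_state, read_camera, camera_params, robot
from scipy.spatial.transform import Rotation as R
def ray(c,u,v):
    x,y=(u-c['cx'])/c['fx'],(v-c['cy'])/c['fy']
    a,b=x,y
    for _ in range(20):
        s=1+c['k1']*(a*a+b*b); a,b=x/s,y/s
    Rm=np.array(c['rotation']); Rm=Rm if Rm.shape==(3,3) else R.from_rotvec(Rm).as_matrix()
    return np.array(c['position']),Rm@np.array([a,-b,-1.])
def at_z(c,u,v,z):
    p,d=ray(c,u,v); return p+d*(z-p[2])/d[2]
def at_depth(c,u,v,D):
    p,d=ray(c,u,v); return p+d*D
def tool(p,az=None):
    """shift in tool axes from now to world TCP p"""
    s=read_state(); return R.from_rotvec(s['orientation']).inv().apply(np.array(p)-s['tool_pos'])
E
python3 - <<'E'
from h import *
s=read_state(); print(s); 
for n in('top','scene'):
    im,d=read_camera(n); cv2.imwrite(f'pics/{n}0.png',im); np.save(f'pics/{n}0.npy',d); print(camera_params(n))
E
```

```text
pics
{'t': 0.0, 'q': array([-1.39040380e+00,  1.31158925e-01,  1.48929255e+00,  9.01929434e-06,
        1.52301182e+00, -8.53954161e-02]), 'dq': array([-1.14251488e-04, -9.14126962e-05, -1.96358209e-03,  6.39128610e-04,
        1.59727445e-03,  2.49544109e-04]), 'joint_torque': array([ 1.69425439e-04, -5.59841573e+01, -4.91759777e+01,  7.70305004e-02,
        3.56613554e-02, -1.34834236e-04]), 'tool_pos': array([ 0.15758517, -0.57869149,  0.40368119]), 'orientation': array([-3.11203954e+00, -4.16022585e-01,  1.25307614e-04]), 'force': array([0.91629358, 0.05826935, 0.72082734]), 'wrist_torque': array([ 0.00052014, -0.0270505 , -0.01141743]), 'gripper_force': 0.0, 'opening': 0.0927200434602877}
{'fx': 356.80826779357125, 'fy': 356.80826779357125, 'cx': 250.48111294888022, 'cy': 189.5344388669983, 'k1': 0.03361353983684935, 'position': array([ 0.48267938, -0.10255454,  1.0493461 ]), 'rotation': array([ 0.04309282, -0.02924469, -1.59393884])}
{'fx': 449.5607663363991, 'fy': 449.5607663363991, 'cx': 261.5303506230074, 'cy': 192.5106463291501, 'k1': -0.17151073610625828, 'position': array([-0.30903748,  0.71361916,  0.89516317]), 'rotation': array([ 0.44199076, -1.08028901, -2.13846121])}
```

View pics/top0.png

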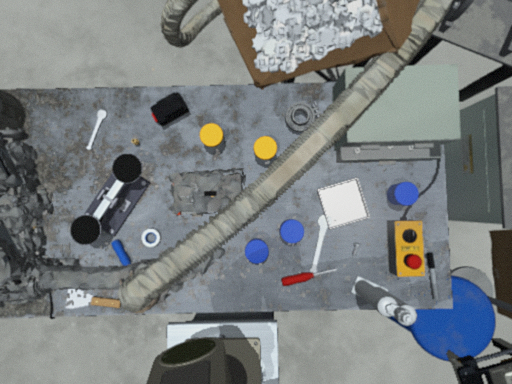

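View pics/scene0.png

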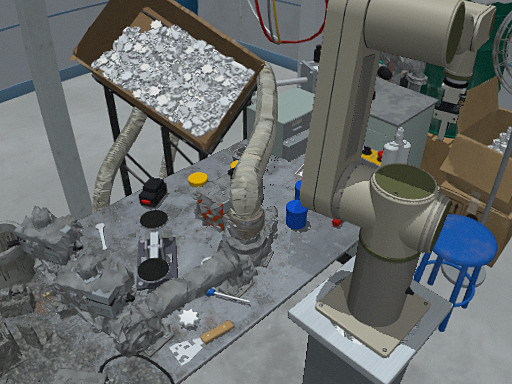

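The top view shows the yellow-lidded jars at (211,134) and (265,148). The balance is at about (106,198), with plates at (127,168) and (85,230). The white tray is at (343,202). Blue look-alikes are at (257,251), (291,231) and (404,194), and I'll leave those alone. A hose runs diagonally from (130,290) to (440,10), so I need its height.

Run:
```python
from h import *
c=camera_params('top'); im=cv2.imread('pics/top0.png'); d=np.load('pics/top0.npy')
h=cv2.cvtColor(im,cv2.COLOR_BGR2HSV)
def blobs(m,name,z,amin=150):
    n,l,st,ce=cv2.connectedComponentsWithStats(m.astype(np.uint8))
    for i in range(1,n):
        if st[i,4]>amin:
            mm=l==i; D=np.median(d[mm]); print(name,ce[i].round(1),st[i,4],'planeZ',at_z(c,*ce[i],z).round(4),'depth',at_depth(c,*ce[i],D).round(4))
blobs((h[...,0]>20)&(h[...,0]<32)&(h[...,1]>150)&(h[...,2]>120),'yel',.068)
m=(im.max(2)<30); m[:, :70]=0; m[:,160:]=0
blobs(m,'plate',.08)
m=(im.min(2)>200); m[:170]=0; m[:,:315]=0;m[240:]=0; blobs(m,'tray',.01)
n,l,st,ce=cv2.connectedComponentsWithStats(m.astype(np.uint8)); i=1+st[1:,4].argmax()
r=cv2.minAreaRect(np.argwhere(l==i)[:,::-1].astype(np.float32)); b=cv2.boxPoints(r); print([at_z(c,*q,.018).round(4)[:2] for q in b])
print('hose')
for u,v in [(130,290),(150,275),(170,261),(190,247),(210,233),(230,215),(250,198),(270,182),(290,163),(310,144),(330,124),(350,106),(370,86),(390,66)]:
    print(u,v,at_depth(c,u,v,np.median(d[v-1:v+2,u-1:u+2])).round(3))
# height map, 
V,U=np.mgrid[0:384,0:512]; P=np.zeros((384,512,3))
p0,_=ray(c,0,0)
x=(U-c['cx'])/c['fx'];y=(V-c['cy'])/c['fy'];a,b=x,y
for _ in range(20):
    s=1+c['k1']*(a*a+b*b);a,b=x/s,y/s
Rm=R.from_rotvec(c['rotation']).as_matrix(); P=p0+(np.stack([a,-b,-np.ones_like(a)],-1)@Rm.T)*d[...,None]
np.save('pics/P.npy',P)
for v in range(90,320,12): print(v,' '.join('%3d'%(1000*P[v,u,2]) for u in range(40,460,14)))
big=cv2.resize(im[85:270,40:400],None,fx=2.2,fy=2.2,interpolation=cv2.INTER_CUBIC); cv2.imwrite('pics/crop1.png',big)
```

```text
yel [211.  134.6] 422 planeZ [0.683  0.0113 0.068 ] depth [0.6829 0.0113 0.0681]
yel [264.9 147.5] 422 planeZ [ 0.6432 -0.137   0.068 ] depth [ 0.6432 -0.137   0.068 ]
yel [408.5 252.7] 750 planeZ [ 0.347 -0.517  0.068] depth [ 0.3466 -0.5182  0.0653]
plate [126.7 167.5] 471 planeZ [0.5953 0.2414 0.08  ] depth [0.5953 0.2413 0.0802]
plate [ 85.2 229.4] 488 planeZ [0.4302 0.3537 0.08  ] depth [0.4302 0.3536 0.0803]
tray [342.1 203.1] 1445 planeZ [ 0.4849 -0.3584  0.01  ] depth [ 0.4849 -0.36    0.0036]
[array([ 0.5268, -0.2878]), array([ 0.5563, -0.3948]), array([ 0.447, -0.423]), array([ 0.4175, -0.3166])]
hose
130 290 [0.321 0.149 0.325]
150 275 [0.349 0.109 0.325]
170 261 [0.376 0.068 0.327]
190 247 [0.402 0.029 0.32 ]
210 233 [ 0.429 -0.011  0.314]
230 215 [ 0.465 -0.052  0.303]
250 198 [ 0.499 -0.095  0.3  ]
270 182 [ 0.532 -0.138  0.297]
290 163 [ 0.572 -0.181  0.296]
310 144 [ 0.611 -0.225  0.295]
330 124 [ 0.654 -0.269  0.291]
350 106 [ 0.692 -0.314  0.287]
370 86 [ 0.736 -0.36   0.281]
390 66 [ 0.781 -0.407  0.275]
90   3   3   0   4   0  -4   1 1049   0   4  -1   0   0  -2  
[... 1760 characters left out ...]
   2   2   0   1   0   2   0  20  65  94  19   1
270 132 123 128 118 115 119 120 311 325 328 323 126   4   2   0  -1   2   1   1   4   1  18  -1   0   0  15  63  65  16   1
282 126 119 124 129 1049 123 286 326 331 326 144   0   2   0   4   2   0   3  24   2   2   0   0  32   0   0   3   2  13   0
294 1049   2   3   1   1   3 321 325 323 163   0   0   1   1   0  -1   4  -3   0   4   1   2   4  82 160  97   1   0   1   0
306   1   1   6   1   1  14 307 311 235   2   0   2   0   1   1  -3   1   3   1   1   3 1049   0   0 196 216 206   0   6   0
318 -759 -764 -765 -753 -758 -762 -753 -756 -759 -766 -757 -190 -182 -182 -175 -176 -658 -759 -752 -767 -759 -754 -767 -756 -761 -617 261 -308 -310 -310
```

View pics/crop1.png

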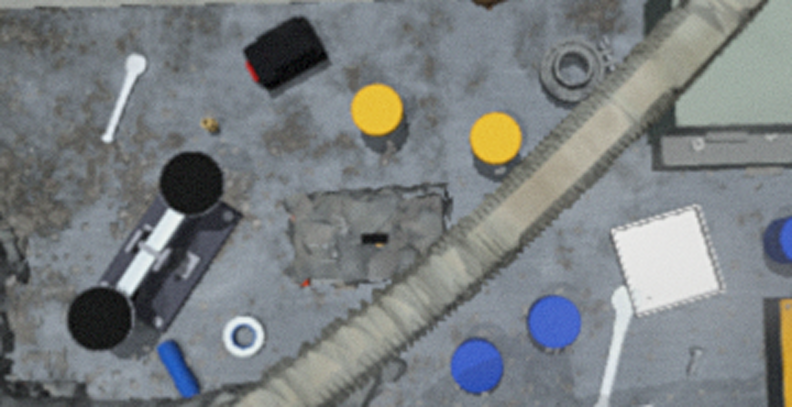

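The crop confirms two yellow-lidded jars, at (376,108) and (496,138) in the crop; the blue ones are decoys. The hose is about 55 mm thick with its top at z≈0.3, and it lies between the robot and the jars. Next I estimate the arm geometry and the hose underside from the scene depth.

Run:
```python
from h import *
c=camera_params('scene'); d=np.load('pics/scene0.npy')
V,U=np.mgrid[0:384,0:512]; x=(U-c['cx'])/c['fx'];y=(V-c['cy'])/c['fy'];a,b=x,y
for _ in range(30):
    s=1+c['k1']*(a*a+b*b);a,b=x/s,y/s
Rm=R.from_rotvec(c['rotation']).as_matrix(); P=np.array(c['position'])+(np.stack([a,-b,-np.ones_like(a)],-1)@Rm.T)*d[...,None]
np.save('pics/Ps.npy',P)
for u,v in [(365,10),(365,30),(400,10),(400,45),(440,20),(460,20),(460,40),(480,20),(480,40),(490,10),(455,70),(455,95),(450,120),(330,60),(330,120),(330,180),(360,180),(350,150),(375,60),(400,190),(405,230),(370,260)]: print((u,v),P[v,u].round(3))
print('hose')
T=np.load('pics/P.npy').reshape(-1,3)
n=np.array([.770,.637]); t=np.array([.637,-.770])
A=np.vstack([P.reshape(-1,3)])
for nm,Q in(('scene',A),('top',T)):
    q=Q[(abs(Q[:,:2]@n-.325)<.08)&(Q[:,2]>.15)&(Q[:,2]<.5)]
    for s0 in np.arange(.0,.9,.06):
        w=q[abs(q[:,:2]@t-s0)<.015]
        if len(w)>8: print(nm,'s',s0.round(2),len(w),'n',np.percentile(w[:,:2]@n,[2,98]).round(3),'z',np.percentile(w[:,2],[2,10,98]).round(3))
```

```text
(365, 10) [0.122 0.034 0.706]
(365, 30) [0.117 0.035 0.672]
(400, 10) [0.066 0.013 0.715]
(400, 45) [0.055 0.016 0.657]
(440, 20) [-0.003  0.002  0.713]
(460, 20) [-0.012 -0.064  0.706]
(460, 40) [ 0.017 -0.162  0.643]
(480, 20) [ 0.059 -0.381  0.642]
(480, 40) [ 0.067 -0.438  0.579]
(490, 10) [ 0.082 -0.51   0.645]
(455, 70) [ 0.154 -0.541  0.444]
(455, 95) [ 0.137 -0.544  0.37 ]
(450, 120) [ 0.118 -0.499  0.308]
(330, 60) [0.17  0.058 0.607]
(330, 120) [0.147 0.072 0.496]
(330, 180) [0.121 0.087 0.374]
(360, 180) [0.077 0.043 0.375]
(350, 150) [0.126 0.02  0.415]
(375, 60) [ 0.137 -0.047  0.592]
(400, 190) [-0.01   0.035  0.391]
(405, 230) [-0.048  0.056  0.325]
(370, 260) [0.004 0.071 0.217]
hose
scene s 0.0 35 n [0.317 0.347] z [0.15  0.151 0.226]
scene s 0.06 891 n [0.285 0.383] z [0.157 0.162 0.321]
scene s 0.12 231 n [0.283 0.362] z [0.153 0.301 0.331]
scene s 0.18 166 n [0.294 0.353] z [0.289 0.302 0.329]
scene s 0.24 115 n [0.289 0.347] z [0.282 0.297 0.322]
scene s 0.3 109 n [0.286 0.345] z [0.27  0.285 0.311]
scene s 0.36 118 n [0.285 0.349] z [0.272 0.281 0.304]
scene s 0
[... 566 characters left out ...]
2 0.305 0.333]
top s 0.18 489 n [0.294 0.358] z [0.294 0.308 0.33 ]
top s 0.24 482 n [0.289 0.353] z [0.285 0.297 0.323]
top s 0.3 434 n [0.287 0.349] z [0.276 0.292 0.313]
top s 0.36 425 n [0.285 0.348] z [0.273 0.285 0.305]
top s 0.42 418 n [0.285 0.346] z [0.271 0.284 0.301]
top s 0.48 419 n [0.289 0.351] z [0.267 0.28  0.298]
top s 0.54 436 n [0.29  0.356] z [0.261 0.275 0.297]
top s 0.6 429 n [0.295 0.36 ] z [0.263 0.275 0.297]
top s 0.66 413 n [0.298 0.365] z [0.259 0.273 0.294]
top s 0.72 569 n [0.251 0.37 ] z [0.15  0.151 0.289]
top s 0.78 725 n [0.251 0.402] z [0.15  0.151 0.292]
top s 0.84 707 n [0.249 0.403] z [0.15  0.151 0.345]
top s 0.9 574 n [0.249 0.401] z [0.15  0.151 0.292]
```

The hose runs at n·p≈0.325 with radius about 32 mm, spanning z≈0.235–0.33. I'll lift to clear it and move partway towards the first jar, which also gives data to fit the arm geometry.

>>> carry_out --targets '[{"z": -0.062,"hand": 100},{"z": -0.125},{"z": -0.156,"x": 0.05,"y": -0.03},{"z": -0.156,"x": 0.1,"y": -0.065},{"z": -0.156,"x": 0.15,"y": -0.1},{"z": -0.156,"x": 0.2,"y": -0.13},{"z": -0.156,"x": 0.25,"y": -0.165},{"z": -0.156,"x": 0.3,"y": -0.2}]'

```text
schema error: expected keys hand, x, y, z, ax, ay, az
```

Run:
```python
from h import *
s=read_state(); print({k:np.round(s[k],4) for k in('t','q','tool_pos','orientation','force')})
print(R.from_rotvec(s['orientation']).as_matrix().round(3), tool([.683,.011,.56]))
```

```text
{'t': np.float64(0.1), 'q': array([-1.3904,  0.1311,  1.4892, -0.    ,  1.523 , -0.0854]), 'tool_pos': array([ 0.1576, -0.5787,  0.4038]), 'orientation': array([-3.1123e+00, -4.1610e-01,  1.0000e-04]), 'force': array([-0.5905,  0.2844, -0.567 ])}
[[ 0.965  0.263 -0.   ]
 [ 0.263 -0.965  0.002]
 [ 0.    -0.002 -1.   ]] [ 0.66188631 -0.43126305 -0.15540372]
```

>>> carry_out --targets '[{"hand": 100,"x": 0,"y": 0,"z": -0.062,"ax": 0,"ay": 0,"az": 0},{"hand": 100,"x": 0,"y": 0,"z": -0.125,"ax": 0,"ay": 0,"az": 0},{"hand": 100,"x": 0.05,"y": -0.03,"z": -0.156,"ax": 0,"ay": 0,"az": 0},{"hand": 100,"x": 0.1,"y": -0.065,"z": -0.156,"ax": 0,"ay": 0,"az": 0},{"hand": 100,"x": 0.15,"y": -0.1,"z": -0.156,"ax": 0,"ay": 0,"az": 0},{"hand": 100,"x": 0.2,"y": -0.13,"z": -0.156,"ax": 0,"ay": 0,"az": 0},{"hand": 100,"x": 0.25,"y": -0.165,"z": -0.156,"ax": 0,"ay": 0,"az": 0},{"hand": 100,"x": 0.3,"y": -0.2,"z": -0.156,"ax": 0,"ay": 0,"az": 0}]'

```text
t: 1.1
tool_pos: [0.3954, -0.3054, 0.5604]
orientation: [-3.114, -0.416, 0.0]
force: [0.8, -0.5, 0.4]
opening: 0.0929
gripper_force: 0.0
```

Run:
```python
from h import *
s=read_state(); print({k:np.round(s[k],4) for k in('t','q','tool_pos','orientation','force')})
print(tool([.683,.011,.56]))
```

```text
{'t': np.float64(1.1), 'q': array([-0.7603, -0.1508,  1.487 ,  0.    ,  1.8057,  0.5449]), 'tool_pos': array([ 0.3954, -0.3054,  0.5604]), 'orientation': array([-3.1136e+00, -4.1590e-01,  4.0000e-04]), 'force': array([ 0.8463, -0.4982,  0.4307])}
[ 0.36052242 -0.22989069  0.00037506]
```

>>> carry_out --targets '[{"hand": 100,"x": 0.051,"y": -0.033,"z": 0,"ax": 0,"ay": 0,"az": 0},{"hand": 100,"x": 0.102,"y": -0.065,"z": 0,"ax": 0,"ay": 0,"az": 0},{"hand": 100,"x": 0.153,"y": -0.098,"z": 0,"ax": 0,"ay": 0,"az": 0},{"hand": 100,"x": 0.204,"y": -0.13,"z": 0,"ax": 0,"ay": 0,"az": 0},{"hand": 100,"x": 0.255,"y": -0.163,"z": 0,"ax": 0,"ay": 0,"az": 0},{"hand": 100,"x": 0.306,"y": -0.195,"z": 0,"ax": 0,"ay": 0,"az": 0},{"hand": 100,"x": 0.3605,"y": -0.23,"z": 0,"ax": 0,"ay": 0,"az": 0},{"hand": 100,"x": 0.3605,"y": -0.23,"z": 0.06,"ax": 0,"ay": 0,"az": 0}]'

```text
t: 2.1
tool_pos: [0.6857, 0.0133, 0.5054]
orientation: [3.112, 0.423, 0.019]
force: [0.3, 0.1, 1.2]
opening: 0.093
gripper_force: 0.0
```

Run:
```python
from h import *
s=read_state(); print({k:np.round(s[k],4) for k in('t','q','tool_pos','orientation','force')})
print(tool([.683,.011,.201]))
c=camera_params('wrist'); im,d=read_camera('wrist'); cv2.imwrite('pics/w1.png',im); print(c['position'],c['rotation'])
h=cv2.cvtColor(im,cv2.COLOR_BGR2HSV); m=(h[...,0]>20)&(h[...,0]<32)&(h[...,1]>150)&(h[...,2]>120)
n,l,st,ce=cv2.connectedComponentsWithStats(m.astype(np.uint8))
for i in range(1,n):
    if st[i,4]>300: print(ce[i],st[i],at_z(c,*ce[i],.068))
```

```text
{'t': np.float64(2.1), 'q': array([-5.5700e-02,  3.4740e-01,  1.0557e+00,  1.0000e-03,  1.7266e+00,
        1.2449e+00]), 'tool_pos': array([0.6857, 0.0133, 0.5054]), 'orientation': array([3.1116, 0.4232, 0.0186]), 'force': array([0.3435, 0.0921, 1.1691])}
[-0.0066735   0.00059961  0.304374  ]
[0.75678715 0.03270995 0.48610771] [-0.22285266  0.1652978  -1.29397485]
[249.3362963  167.27160494] [ 224  142   51   51 2025] [0.68610785 0.01353686 0.068     ]
[348.18440233 220.44897959] [ 325  201   49   46 1372] [ 0.65251561 -0.13088333  0.068     ]
```

>>> carry_out --newtons 15 --targets '[{"hand": 100,"x": 0.001,"y": 0,"z": 0.06,"ax": 0,"ay": 0,"az": 0},{"hand": 100,"x": 0.001,"y": 0,"z": 0.12,"ax": 0,"ay": 0,"az": 0},{"hand": 100,"x": 0.001,"y": 0,"z": 0.18,"ax": 0,"ay": 0,"az": 0},{"hand": 100,"x": 0.001,"y": 0,"z": 0.24,"ax": 0,"ay": 0,"az": 0},{"hand": 100,"x": 0.001,"y": 0,"z": 0.28,"ax": 0,"ay": 0,"az": 0},{"hand": 100,"x": 0.001,"y": 0,"z": 0.299,"ax": 0,"ay": 0,"az": 0},{"hand": 100,"x": 0.001,"y": 0,"z": 0.299,"ax": 0,"ay": 0,"az": 0}]'

```text
t: 3.02
tool_pos: [0.6824, 0.0094, 0.2009]
orientation: [-3.113, -0.416, 0.004]
force: [-0.5, 0.8, -0.4]
opening: 0.0931
gripper_force: 0.0
```

Run:
```python
from h import *
s=read_state(); print({k:np.round(s[k],4) for k in('t','q','tool_pos','orientation','force')})
print(tool([.684,.012,.201]))
```

```text
{'t': np.float64(3.025), 'q': array([-0.0613,  0.5157,  1.4038, -0.    ,  1.2248,  1.2442]), 'tool_pos': array([0.6824, 0.0094, 0.2009]), 'orientation': array([-3.1135, -0.4156,  0.0042]), 'force': array([-0.4503,  0.7684, -0.4268])}
[ 0.00221283 -0.00206739 -0.00015166]
```

>>> carry_out --newtons 15 --targets '[{"hand": 100,"x": 0.002,"y": -0.002,"z": 0,"ax": 0,"ay": 0,"az": 0},{"hand": 0,"x": 0.002,"y": -0.002,"z": 0,"ax": 0,"ay": 0,"az": 0},{"hand": 0,"x": 0.002,"y": -0.002,"z": 0,"ax": 0,"ay": 0,"az": 0},{"hand": 0,"x": 0.002,"y": -0.002,"z": 0,"ax": 0,"ay": 0,"az": 0},{"hand": 0,"x": 0.002,"y": -0.002,"z": 0,"ax": 0,"ay": 0,"az": 0}]'

```text
t: 3.65
tool_pos: [0.6845, 0.0122, 0.2023]
orientation: [3.114, 0.416, 0.001]
force: [-1.5, 0.9, 2.9]
opening: 0.0653
gripper_force: 15.0
```

Run:
```python
from h import *
s=read_state(); print({k:np.round(s[k],4) for k in('t','opening','gripper_force','q','tool_pos','orientation','force')})
```

```text
{'t': np.float64(3.65), 'opening': np.float64(0.0653), 'gripper_force': np.float64(15.0002), 'q': array([-0.057 ,  0.5177,  1.3982,  0.    ,  1.225 ,  1.2479]), 'tool_pos': array([0.6845, 0.0122, 0.2023]), 'orientation': array([3.1138e+00, 4.1640e-01, 9.0000e-04]), 'force': array([-1.4579,  0.898 ,  2.903 ])}
```

>>> carry_out --targets '[{"hand": 0,"x": 0,"y": 0,"z": -0.05,"ax": 0,"ay": 0,"az": 0},{"hand": 0,"x": 0,"y": 0,"z": -0.11,"ax": 0,"ay": 0,"az": 0},{"hand": 0,"x": 0,"y": -0.02,"z": -0.15,"ax": 0,"ay": 0,"az": -0.18},{"hand": 0,"x": -0.01,"y": -0.07,"z": -0.16,"ax": 0,"ay": 0,"az": -0.36},{"hand": 0,"x": -0.015,"y": -0.12,"z": -0.16,"ax": 0,"ay": 0,"az": -0.54},{"hand": 0,"x": -0.02,"y": -0.17,"z": -0.16,"ax": 0,"ay": 0,"az": -0.72},{"hand": 0,"x": -0.026,"y": -0.22,"z": -0.16,"ax": 0,"ay": 0,"az": -0.9},{"hand": 0,"x": -0.026,"y": -0.245,"z": -0.16,"ax": 0,"ay": 0,"az": -1.08}]'

```text
t: 4.65
tool_pos: [0.5935, 0.2441, 0.3615]
orientation: [-2.448, -1.967, 0.001]
force: [0.8, -0.2, 0.0]
opening: 0.0655
gripper_force: 15.0
```

>>> carry_out --targets '[{"hand": 0,"x": 0,"y": 0,"z": 0,"ax": 0,"ay": 0,"az": -0.18},{"hand": 0,"x": 0,"y": 0,"z": 0,"ax": 0,"ay": 0,"az": -0.36},{"hand": 0,"x": 0,"y": 0,"z": 0,"ax": 0,"ay": 0,"az": -0.54},{"hand": 0,"x": 0,"y": 0,"z": 0,"ax": 0,"ay": 0,"az": -0.72},{"hand": 0,"x": 0,"y": 0,"z": 0,"ax": 0,"ay": 0,"az": -0.9},{"hand": 0,"x": 0,"y": 0,"z": 0,"ax": 0,"ay": 0,"az": -1.08},{"hand": 0,"x": 0,"y": 0,"z": 0,"ax": 0,"ay": 0,"az": -1.196},{"hand": 0,"x": 0,"y": 0,"z": 0,"ax": 0,"ay": 0,"az": -1.196}]'

```text
t: 5.65
tool_pos: [0.5948, 0.2417, 0.3614]
orientation: [-0.929, -3.001, 0.0]
force: [-1.0, 0.4, -0.2]
opening: 0.0655
gripper_force: 15.0
```

```bash
cat >> h.py <<'E'
def show():
    s=read_state(); M=R.from_rotvec(s['orientation']).as_matrix()
    print('t %.2f'%s['t'],'q',s['q'].round(3),'pos',np.round(s['tool_pos'],4),'F',s['force'].round(2),'op %.4f gf %.1f'%(s['opening'],s['gripper_force']),'closeang %.1f'%np.degrees(np.arctan2(M[1,1],M[0,1])),'zax',M[:,2].round(3))
    return s,M
E
python3 - <<'E'
from h import *
show(); F=[]
for i in range(3):
    im,d=read_camera('top'); s=read_state(); F.append(s['force'])
print(np.round(F,2)); cv2.imwrite('pics/t1.png',im); np.save('pics/t1.npy',d)
print(tool([.595,.241,.283]))
im,d=read_camera('scene'); cv2.imwrite('pics/s1.png',im[150:300,60:260].repeat(3,0).repeat(3,1))
E
```

```text
t 5.65 q [ 0.306  0.265  1.415 -0.     1.462 -0.664] pos [0.5948 0.2417 0.3614] F [-1.01  0.36 -0.21] op 0.0655 gf 15.0 closeang 55.6 zax [-0.001 -0.    -1.   ]
[[ 0.23 -0.36 -0.9 ]
 [-0.05 -0.05 -1.36]
 [ 0.14  0.38 -1.27]]
[-0.00054473 -0.00050562  0.0786005 ]
```

View pics/s1.png

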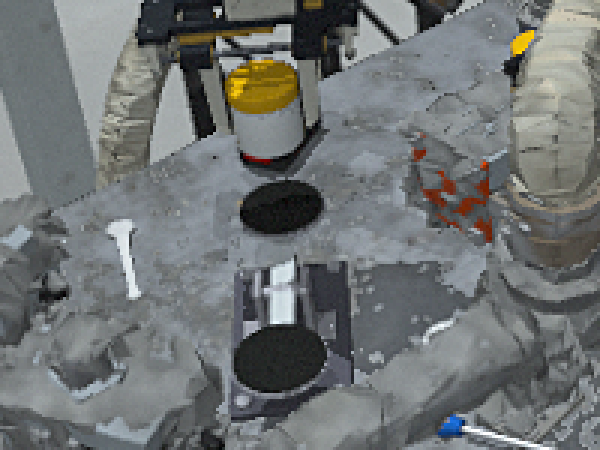

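The jar hangs upright above the far plate, with the jar at (265,110) and the plate at (282,207) in the crop. Wrist force of about −1 N suggests it is the light one. Lowering and releasing it.

>>> carry_out --targets '[{"hand": 0,"x": 0,"y": 0,"z": 0.04,"ax": 0,"ay": 0,"az": 0},{"hand": 0,"x": 0,"y": 0,"z": 0.065,"ax": 0,"ay": 0,"az": 0},{"hand": 0,"x": 0,"y": 0,"z": 0.074,"ax": 0,"ay": 0,"az": 0},{"hand": 0,"x": 0,"y": 0,"z": 0.078,"ax": 0,"ay": 0,"az": 0},{"hand": 0,"x": 0,"y": 0,"z": 0.078,"ax": 0,"ay": 0,"az": 0}]'

```text
t: 6.48
tool_pos: [0.5953, 0.2419, 0.2848]
orientation: [0.928, 3.0, 0.001]
force: [0.1, -0.2, -0.3]
opening: 0.0653
gripper_force: 15.0
```

Run:
```python
from h import *
show()
```

```text
t 6.47 q [ 0.306  0.324  1.488  0.     1.328 -0.665] pos [0.5953 0.2419 0.2848] F [ 0.08 -0.21 -0.25] op 0.0653 gf 15.0 closeang 55.6 zax [ 0.001  0.    -1.   ]
```

>>> carry_out --targets '[{"hand": 0,"x": 0,"y": 0,"z": 0.0015,"ax": 0,"ay": 0,"az": 0},{"hand": 0,"x": 0,"y": 0,"z": 0.0015,"ax": 0,"ay": 0,"az": 0},{"hand": 100,"x": 0,"y": 0,"z": 0.0015,"ax": 0,"ay": 0,"az": 0},{"hand": 100,"x": 0,"y": 0,"z": 0.0015,"ax": 0,"ay": 0,"az": 0},{"hand": 100,"x": 0,"y": 0,"z": 0.0015,"ax": 0,"ay": 0,"az": 0},{"hand": 100,"x": 0,"y": 0,"z": 0.0015,"ax": 0,"ay": 0,"az": 0}]'

```text
t: 7.22
tool_pos: [0.5949, 0.2418, 0.2823]
orientation: [0.928, 3.001, 0.0]
force: [-0.6, -0.6, 0.5]
opening: 0.0925
gripper_force: 0.0
```

>>> carry_out --targets '[{"hand": 100,"x": 0,"y": 0,"z": -0.02,"ax": 0,"ay": 0,"az": 0},{"hand": 100,"x": 0,"y": 0,"z": -0.07,"ax": 0,"ay": 0,"az": 0},{"hand": 100,"x": 0,"y": 0,"z": -0.13,"ax": 0,"ay": 0,"az": 0},{"hand": 100,"x": 0,"y": 0,"z": -0.19,"ax": 0,"ay": 0,"az": 0},{"hand": 100,"x": 0,"y": 0,"z": -0.24,"ax": 0,"ay": 0,"az": 0},{"hand": 100,"x": 0,"y": 0,"z": -0.24,"ax": 0,"ay": 0,"az": 0}]'

```text
t: 7.98
tool_pos: [0.5947, 0.2417, 0.5308]
orientation: [0.925, 2.992, 0.011]
force: [1.3, -0.4, -0.4]
opening: 0.0926
gripper_force: 0.0
```

Run:
```python
from h import *
s,M=show()
im,d=read_camera('scene'); cv2.imwrite('pics/s2.png',im[150:300,60:260].repeat(3,0).repeat(3,1))
c=camera_params('scene')
# plate heights at plate 2 + lid
for nm,u,v in(('plate2',153,270),('lid',150,195)): print(nm,at_depth(c,u,v,np.median(d[v-2:v+3,u-2:u+3])).round(4))
h=cv2.cvtColor(im,cv2.COLOR_BGR2HSV); m=(h[...,0]>20)&(h[...,0]<32)&(h[...,1]>150)&(h[...,2]>100)
n,l,st,ce=cv2.connectedComponentsWithStats(m.astype(np.uint8))
for i in range(1,n):
    if st[i,4]>40: mm=l==i; print(ce[i],st[i,4],at_depth(c,*ce[i],np.median(d[mm])).round(4))
n_=np.array([.770,.637,0]); th=np.radians(17)
g=np.array([.6432,-.137,.035]); z=-(np.cos(th)*np.array([0,0,1])+np.sin(th)*n_)
y=np.array([.637,-.770,0]); x=np.cross(y,z); Rt=np.column_stack([x,y/np.linalg.norm(y),z])
tcp=g-.167*z; print('tcp',tcp,'backed off 0.35',tcp-.3*z)
print('rel rot', R.from_matrix(M.T@Rt).as_rotvec(), R.from_matrix(M.T@np.column_stack([-x,-y,z])).as_rotvec())
```

```text
t 7.97 q [ 0.306  0.226  1.155  0.     1.749 -0.665] pos [0.5947 0.2417 0.5308] F [ 1.34 -0.43 -0.39] op 0.0926 gf 0.0 closeang 55.6 zax [ 0.012  0.004 -1.   ]
plate2 [0.427  0.3587 0.079 ]
lid [0.6128 0.2323 0.1473]
[150.44776119 201.45671642] 335 [0.5877 0.2475 0.1466]
tcp [ 0.68079608 -0.10589779  0.19470289] backed off 0.35 [ 0.74833394 -0.05002556  0.48159432]
rel rot [ 0.28754669 -0.21003277  1.83351243] [ 0.19469048  0.26654223 -1.28076179]
```

View pics/s2.png

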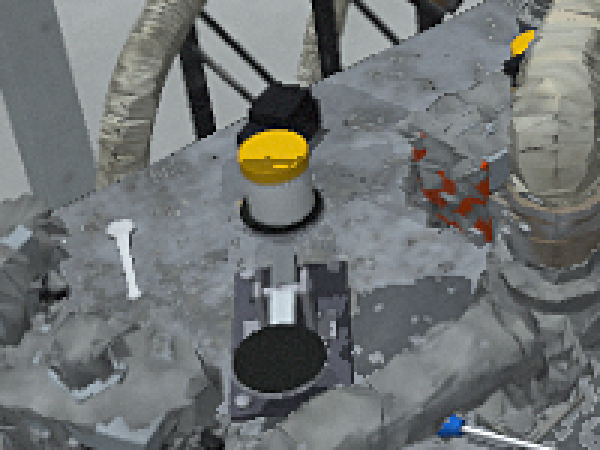

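The beam is level and the jar stands upright on the far plate, with its lid at (272,155) in the crop. So this is the nearly empty jar. The second jar sits under the edge of the hose, so I'll grasp it with the tool leaning 17° away from the hose.

>>> carry_out --targets '[{"hand": 100,"x": -0.03,"y": -0.02,"z": 0,"ax": 0.029,"ay": -0.021,"az": 0.183},{"hand": 100,"x": -0.065,"y": -0.045,"z": 0.02,"ax": 0.058,"ay": -0.042,"az": 0.367},{"hand": 100,"x": -0.105,"y": -0.073,"z": 0.045,"ax": 0.086,"ay": -0.063,"az": 0.55},{"hand": 100,"x": -0.145,"y": -0.1,"z": 0.07,"ax": 0.115,"ay": -0.084,"az": 0.733},{"hand": 100,"x": -0.185,"y": -0.13,"z": 0.1,"ax": 0.144,"ay": -0.105,"az": 0.917},{"hand": 100,"x": -0.22,"y": -0.155,"z": 0.13,"ax": 0.173,"ay": -0.126,"az": 1.1},{"hand": 100,"x": -0.25,"y": -0.176,"z": 0.16,"ax": 0.201,"ay": -0.147,"az": 1.283},{"hand": 100,"x": -0.279,"y": -0.196,"z": 0.184,"ax": 0.23,"ay": -0.168,"az": 1.467}]'

```text
t: 9.02
tool_pos: [0.714, -0.0788, 0.335]
orientation: [2.619, 1.534, -0.381]
force: [1.9, -0.8, 0.0]
opening: 0.0928
gripper_force: 0.0
```

```bash
cat >> h.py <<'E'
def rel(g,close_deg,lean_deg,lean_az_deg,back=0.):
    """tool-frame shift, rotvec to put grasp point at g, closing dir, lean of flange"""
    s=read_state(); M=R.from_rotvec(s['orientation']).as_matrix()
    a,b,l=np.radians([close_deg,lean_az_deg,lean_deg])
    z=-np.array([np.sin(l)*np.cos(b),np.sin(l)*np.sin(b),np.cos(l)]); y=np.array([np.cos(a),np.sin(a),0]); y-=y@z*z; y/=np.linalg.norm(y)
    Rt=np.column_stack([np.cross(y,z),y,z]); p=np.array(g)-(.167+back)*z
    print('tcp',p.round(4),'shift',(M.T@(p-s['tool_pos'])).round(4),'rv',R.from_matrix(M.T@Rt).as_rotvec().round(4)); return p,Rt
E
python3 - <<'E'
from h import *
show(); rel([.643,-.137,.035],-50.4,17,39.6,.15)
E
```

```text
t 9.03 q [-0.124  0.573  1.083 -0.217  1.635  0.389] pos [ 0.714  -0.0788  0.335 ] F [ 1.89 -0.82  0.04] op 0.0928 gf 0.0 closeang -29.7 zax [-0.172 -0.195 -0.966]
tcp [ 0.7144 -0.0779  0.3381] shift [ 0.0001 -0.0002 -0.0033] rv [ 0.047  -0.0292  0.3626]
```

Turn the rest of the way, then look with the wrist camera to refine the jar position.

>>> carry_out --targets '[{"hand": 100,"x": 0,"y": 0,"z": 0,"ax": 0.024,"ay": -0.015,"az": 0.181},{"hand": 100,"x": 0,"y": 0,"z": 0,"ax": 0.047,"ay": -0.029,"az": 0.363},{"hand": 100,"x": 0,"y": 0,"z": 0,"ax": 0.047,"ay": -0.029,"az": 0.363},{"hand": 100,"x": 0,"y": 0,"z": 0,"ax": 0.047,"ay": -0.029,"az": 0.363}]'

```text
t: 9.52
tool_pos: [0.7143, -0.0774, 0.3376]
orientation: [2.829, 1.035, -0.418]
force: [0.3, 0.0, -0.3]
opening: 0.093
gripper_force: 0.0
```

Run:
```python
from h import *
show(); rel([.643,-.137,.035],-50.4,17,39.6,0)
c=camera_params('wrist'); im,d=read_camera('wrist'); cv2.imwrite('pics/w2.png',im)
h=cv2.cvtColor(im,cv2.COLOR_BGR2HSV); m=(h[...,0]>20)&(h[...,0]<32)&(h[...,1]>150)&(h[...,2]>100)
n,l,st,ce=cv2.connectedComponentsWithStats(m.astype(np.uint8))
for i in range(1,n):
    if st[i,4]>300:
        mm=l==i; print(ce[i],st[i],at_z(c,*ce[i],.068))
        Q=np.array([at_depth(c,u,v,d[v,u]) for v,u in np.argwhere(mm)[::7]]); Q=Q[abs(Q[:,2]-.068)<.006]; print('top face centre',cv2.minEnclosingCircle(Q[:,:2].astype(np.float32)*100))
```

```text
t 9.53 q [-0.123  0.601  1.043 -0.216  1.697  0.741] pos [ 0.7143 -0.0774  0.3376] F [ 0.31  0.01 -0.26] op 0.0930 gf 0.0 closeang -49.8 zax [-0.221 -0.187 -0.957]
tcp [ 0.6806 -0.1059  0.1947] shift [-0.0009 -0.      0.1495] rv [ 0.0033 -0.0032  0.0096]
[250.50843265 200.00944457] [ 212  164   78   72 4447] [ 0.65007378 -0.13151668  0.068     ]
top face centre ((64.57550811767578, -13.502410888671875), 3.232316255569458)
```

View pics/w2.png

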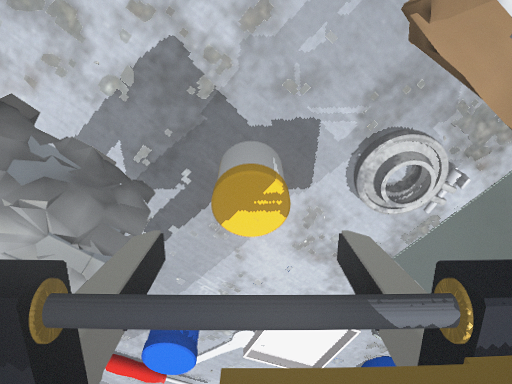

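The jar lid at (250,200) is centred between the fingers, and no hose is in the approach path. Descending along the tool axis and gripping.

>>> carry_out --newtons 15 --targets '[{"hand": 100,"x": 0.001,"y": 0,"z": 0.05,"ax": 0,"ay": 0,"az": 0},{"hand": 100,"x": 0.001,"y": 0,"z": 0.1,"ax": 0,"ay": 0,"az": 0},{"hand": 100,"x": 0.001,"y": 0,"z": 0.135,"ax": 0,"ay": 0,"az": 0},{"hand": 100,"x": 0.001,"y": 0,"z": 0.149,"ax": 0,"ay": 0,"az": 0},{"hand": 100,"x": 0.001,"y": 0,"z": 0.149,"ax": 0,"ay": 0,"az": 0},{"hand": 0,"x": 0.001,"y": 0,"z": 0.149,"ax": 0,"ay": 0,"az": 0},{"hand": 0,"x": 0.001,"y": 0,"z": 0.149,"ax": 0,"ay": 0,"az": 0},{"hand": 0,"x": 0.001,"y": 0,"z": 0.149,"ax": 0,"ay": 0,"az": 0}]'

```text
t: 10.58
tool_pos: [0.683, -0.1046, 0.1965]
orientation: [2.83, 1.028, -0.414]
force: [-0.0, 0.9, -0.3]
opening: 0.0678
gripper_force: 0.0
```

>>> carry_out --newtons 20 --targets '[{"hand": 0,"x": 0,"y": 0,"z": 0,"ax": 0,"ay": 0,"az": 0},{"hand": 0,"x": 0,"y": 0,"z": 0,"ax": 0,"ay": 0,"az": 0}]'

```text
t: 10.82
tool_pos: [0.6829, -0.1046, 0.1963]
orientation: [2.83, 1.028, -0.415]
force: [0.1, 2.3, 6.1]
opening: 0.0646
gripper_force: 20.0
```

Run:
```python
from h import *
show(); rel([.430,.354,.28],55.6,17,145.6,0)
```

```text
t 10.82 q [-0.165  0.642  1.252 -0.224  1.442  0.76 ] pos [ 0.6829 -0.1046  0.1963] F [0.1  2.33 6.12] op 0.0646 gf 20.0 closeang -50.1 zax [-0.219 -0.187 -0.958]
tcp [0.3897 0.3816 0.4397] shift [ 0.0131 -0.5603 -0.2599] rv [-5.3300e-01 -4.0000e-04 -1.7652e+00]
```

>>> carry_out --targets '[{"hand": 0,"x": 0,"y": 0,"z": -0.05,"ax": 0,"ay": 0,"az": 0},{"hand": 0,"x": 0,"y": 0,"z": -0.11,"ax": 0,"ay": 0,"az": 0},{"hand": 0,"x": 0,"y": -0.04,"z": -0.15,"ax": 0,"ay": 0,"az": 0},{"hand": 0,"x": 0.003,"y": -0.09,"z": -0.18,"ax": 0,"ay": 0,"az": 0},{"hand": 0,"x": 0.005,"y": -0.145,"z": -0.21,"ax": -0.053,"ay": 0,"az": -0.176},{"hand": 0,"x": 0.007,"y": -0.2,"z": -0.23,"ax": -0.107,"ay": 0,"az": -0.353},{"hand": 0,"x": 0.01,"y": -0.26,"z": -0.245,"ax": -0.16,"ay": 0,"az": -0.53},{"hand": 0,"x": 0.011,"y": -0.32,"z": -0.26,"ax": -0.213,"ay": 0,"az": -0.706}]'

```text
t: 11.82
tool_pos: [0.541, 0.1973, 0.44]
orientation: [2.202, 1.932, -0.327]
force: [0.4, 0.9, -2.3]
opening: 0.0647
gripper_force: 20.0
```

Run:
```python
from h import *
show(); rel([.430,.354,.28],55.6,17,145.6,0)
```

```text
t 11.82 q [ 0.347  0.13   1.44  -0.264  1.705  0.459] pos [0.541  0.1973 0.44  ] F [ 0.39  0.88 -2.3 ] op 0.0647 gf 20.0 closeang -7.5 zax [-0.038 -0.288 -0.957]
tcp [0.3897 0.3816 0.4397] shift [ 0.1561 -0.174  -0.0472] rv [-0.3206 -0.0017 -1.053 ]
```

>>> carry_out --targets '[{"hand": 0,"x": 0.026,"y": -0.029,"z": -0.008,"ax": -0.053,"ay": 0,"az": -0.176},{"hand": 0,"x": 0.052,"y": -0.058,"z": -0.016,"ax": -0.107,"ay": 0,"az": -0.353},{"hand": 0,"x": 0.078,"y": -0.087,"z": -0.024,"ax": -0.16,"ay": 0,"az": -0.53},{"hand": 0,"x": 0.104,"y": -0.116,"z": -0.032,"ax": -0.213,"ay": 0,"az": -0.706},{"hand": 0,"x": 0.13,"y": -0.145,"z": -0.04,"ax": -0.267,"ay": 0,"az": -0.88},{"hand": 0,"x": 0.156,"y": -0.174,"z": -0.047,"ax": -0.32,"ay": 0,"az": -1.055},{"hand": 0,"x": 0.156,"y": -0.174,"z": -0.047,"ax": -0.32,"ay": 0,"az": -1.055},{"hand": 0,"x": 0.156,"y": -0.174,"z": -0.047,"ax": -0.32,"ay": 0,"az": -1.055}]'

```text
t: 12.82
tool_pos: [0.3922, 0.3807, 0.4392]
orientation: [0.853, 2.727, -0.128]
force: [-0.9, -0.5, -2.8]
opening: 0.0649
gripper_force: 20.0
```

Run:
```python
from h import *
show(); rel([.430,.354,.1183],55.6,17,145.6,0)
F=[]
for i in range(3):
    im,d=read_camera('scene'); F.append(read_state()['force'])
print(np.mean(F,0)); cv2.imwrite('pics/s3.png',im[130:320,40:300].repeat(3,0).repeat(3,1))
```

```text
t 12.82 q [ 0.777 -0.045  1.622 -0.291  1.512 -0.178] pos [0.3922 0.3807 0.4392] F [-0.93 -0.45 -2.8 ] op 0.0649 gf 20.0 closeang 55.3 zax [ 0.239 -0.167 -0.957]
tcp [0.3897 0.3816 0.278 ] shift [ 0.0495 -0.0006  0.1535] rv [-0.0023 -0.0009 -0.0054]
[-0.29370031 -0.31055322 -2.81988444]
```

View pics/s3.png

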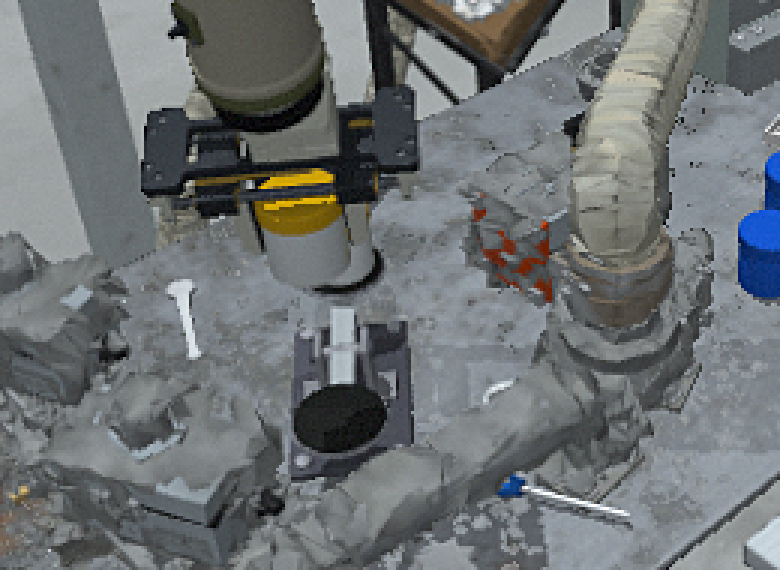

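The jar is held above the beam and weighs about 2.8 N, so it is the full one. Before lowering, I check the rubble heights around the near plate.

Run:
```python
from h import *
P=np.load('pics/P.npy').reshape(-1,3); ok=(np.abs(P[:,2])<.5)
e=np.array([-.825,.565]); f=np.array([.565,.825]); q=(P[:,:2]-[.430,.354]); a,b=q@e,q@f
for z0,nm,aa,bb in((.1,'fingers',(-.03,.03),(-.07,.07)),(.16,'body+',(-.04,.09),(-.105,.105)),(0,'wide',(-.06,.16),(-.13,.13))):
    w=P[ok&(a>aa[0])&(a<aa[1])&(b>bb[0])&(b<bb[1])]; print(nm,np.sort(w[:,2])[-8:].round(3))
w=P[ok&(a>-.06)&(a<.16)&(abs(b)<.13)&(P[:,2]>.1)]; print(len(w), (w[:,:2].mean(0) if len(w) else ''))
```

```text
fingers [0.084 0.084 0.084 0.084 0.084 0.084 0.085 0.086]
body+ [0.212 0.213 0.213 0.215 0.216 0.217 0.219 0.22 ]
wide [0.225 0.225 0.226 0.226 0.227 0.228 0.228 0.229]
3770 [0.35556034 0.42808905]
```

Run:
```python
from h import *
P=np.load('pics/P.npy').reshape(-1,3); P=P[np.abs(P[:,2])<.5]
e=np.array([-.825,.565]); f=np.array([.565,.825]); q=(P[:,:2]-[.430,.354]); a,b=q@e,q@f
print('      b:',[round(x,2) for x in np.arange(-.14,.15,.02)])
for a0 in np.arange(-.04,.2,.02):
    print('a %.2f'%a0,[int(1000*np.percentile(P[(abs(a-a0)<.01)&(abs(b-b0)<.01),2],95)) if ((abs(a-a0)<.01)&(abs(b-b0)<.01)).any() else -1 for b0 in np.arange(-.14,.15,.02)])
```

```text
b: [np.float64(-0.14), np.float64(-0.12), np.float64(-0.1), np.float64(-0.08), np.float64(-0.06), np.float64(-0.04), np.float64(-0.02), np.float64(0.0), np.float64(0.02), np.float64(0.04), np.float64(0.06), np.float64(0.08), np.float64(0.1), np.float64(0.12), np.float64(0.14)]
a -0.04 [16, 13, 3, 3, 9, 13, 81, 82, 82, 12, 11, 4, 3, 2, 4]
a -0.02 [5, 3, 5, 4, 11, 81, 82, 83, 81, 81, 10, 4, 4, 2, 99]
a 0.00 [4, 4, 23, 27, 25, 82, 82, 83, 83, 82, 4, 5, 4, 102, 122]
a 0.02 [122, 27, 27, 28, 13, 80, 81, 83, 82, 82, 5, 5, 5, 97, 130]
a 0.04 [126, 123, 112, 3, 3, 4, 81, 82, 82, -1, 2, 8, 113, 127, 139]
a 0.06 [126, 128, 131, 117, 3, 3, 2, 4, 2, 3, 3, 102, 127, 133, 144]
a 0.08 [123, 127, 130, 127, 127, 123, 4, 3, 4, 3, 96, 127, 211, 157, 168]
a 0.10 [112, 121, 124, 130, 132, 131, 128, 108, 4, 199, 218, 221, 170, 175, 131]
a 0.12 [3, -1, 116, 125, 128, 127, 127, 130, 190, 221, 219, 215, 2, -1, -1]
a 0.14 [12, 5, 4, -1, 124, 125, 125, 134, 198, 219, 219, 4, 2, -1, -1]
a 0.16 [15, 15, 13, 4, 2, 117, 119, 155, 165, 216, -1, 4, 3, -1, -1]
a 0.18 [12, 15, 15, 6, 5, 5, 119, 139, 158, 170, -1, -1, -1, -1, -1]
```

There is rubble up to 0.22 m high on the outer side of the near plate. I'll turn the tool about the vertical so that it leans inwards, with closing direction about −104°.

>>> carry_out --targets '[{"hand": 0,"x": -0.011,"y": 0.002,"z": 0.003,"ax": 0.054,"ay": 0,"az": 0.1777},{"hand": 0,"x": -0.022,"y": 0.004,"z": 0.007,"ax": 0.108,"ay": 0,"az": 0.3555},{"hand": 0,"x": -0.033,"y": 0.006,"z": 0.01,"ax": 0.162,"ay": 0,"az": 0.533},{"hand": 0,"x": -0.044,"y": 0.008,"z": 0.013,"ax": 0.216,"ay": 0,"az": 0.711},{"hand": 0,"x": -0.055,"y": 0.01,"z": 0.017,"ax": 0.27,"ay": 0,"az": 0.889},{"hand": 0,"x": -0.066,"y": 0.012,"z": 0.02,"ax": 0.324,"ay": 0,"az": 1.066},{"hand": 0,"x": -0.077,"y": 0.014,"z": 0.024,"ax": 0.378,"ay": 0,"az": 1.244},{"hand": 0,"x": -0.088,"y": 0.016,"z": 0.027,"ax": 0.432,"ay": 0,"az": 1.422}]'

```text
t: 13.98
tool_pos: [0.4782, 0.3409, 0.4394]
orientation: [2.576, 1.478, -0.382]
force: [0.2, 0.6, -3.8]
opening: 0.0649
gripper_force: 20.0
```

Run:
```python
from h import *
show(); rel([.430,.354,.28],-104,17,-14,0)
```

```text
t 13.97 q [ 0.575  0.225  1.335 -0.137  1.844  1.084] pos [0.4782 0.3409 0.4394] F [ 0.17  0.63 -3.8 ] op 0.0649 gf 20.0 closeang -30.3 zax [-0.146 -0.252 -0.957]
tcp [0.4774 0.3422 0.4397] shift [ 0.0006 -0.0014 -0.0005] rv [ 0.3761 -0.0024  1.2306]
```

>>> carry_out --targets '[{"hand": 0,"x": 0,"y": 0,"z": 0,"ax": 0.054,"ay": 0,"az": 0.178},{"hand": 0,"x": 0,"y": 0,"z": 0,"ax": 0.108,"ay": 0,"az": 0.355},{"hand": 0,"x": 0,"y": 0,"z": 0,"ax": 0.162,"ay": 0,"az": 0.533},{"hand": 0,"x": 0,"y": 0,"z": 0,"ax": 0.216,"ay": 0,"az": 0.711},{"hand": 0,"x": 0,"y": 0,"z": 0,"ax": 0.27,"ay": 0,"az": 0.889},{"hand": 0,"x": 0,"y": 0,"z": 0,"ax": 0.324,"ay": 0,"az": 1.066},{"hand": 0,"x": 0,"y": 0,"z": 0,"ax": 0.376,"ay": 0,"az": 1.23},{"hand": 0,"x": 0,"y": 0,"z": 0,"ax": 0.376,"ay": 0,"az": 1.23}]'

```text
t: 14.98
tool_pos: [0.4778, 0.3407, 0.4397]
orientation: [-3.051, 0.363, 0.452]
force: [0.6, -0.7, -3.1]
opening: 0.0652
gripper_force: 20.0
```

Run:
```python
from h import *
show(); rel([.430,.354,.1183],-104,17,-14,0)
im,d=read_camera('scene'); cv2.imwrite('pics/s4.png',im[100:300,40:300].repeat(3,0).repeat(3,1))
show()
```

```text
t 14.97 q [0.47  0.187 1.378 0.196 1.799 2.3  ] pos [0.4778 0.3407 0.4397] F [ 0.64 -0.75 -3.06] op 0.0652 gf 20.0 closeang -103.6 zax [-0.282  0.07  -0.957]
tcp [0.4774 0.3422 0.278 ] shift [ 0.0463 -0.001   0.1549] rv [ 0.0005 -0.002   0.0076]
t 15.03 q [0.47  0.187 1.377 0.196 1.799 2.298] pos [0.4776 0.3409 0.4397] F [ 0.26  0.21 -3.47] op 0.0654 gf 20.0 closeang -103.4 zax [-0.282  0.069 -0.957]
```

View pics/s4.png

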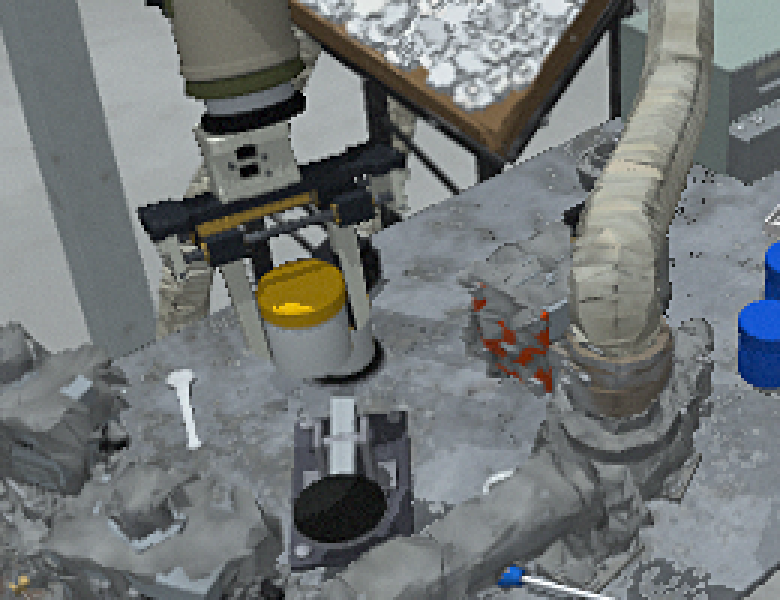

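The jar hangs above plate 2, with its lid at (305,290) and the plate at (340,508) in the crop. It may be slightly tilted, so I check the tilt of the lid face from depth.

```bash
cat >> h.py <<'E'
def cloud(n):
    c=camera_params(n); im,d=read_camera(n)
    V,U=np.mgrid[0:384,0:512]; x=(U-c['cx'])/c['fx'];y=(V-c['cy'])/c['fy'];a,b=x,y
    for _ in range(30):
        s=1+c['k1']*(a*a+b*b);a,b=x/s,y/s
    P=np.array(c['position'])+(np.stack([a,-b,-np.ones_like(a)],-1)@R.from_rotvec(c['rotation']).as_matrix().T)*d[...,None]
    h=cv2.cvtColor(im,cv2.COLOR_BGR2HSV); m=(h[...,0]>18)&(h[...,0]<34)&(h[...,1]>140)&(h[...,2]>60)
    return im,d,P,m
def plane(Q,tol=.003):
    rng=np.random.default_rng(0); best=None
    for _ in range(400):
        p=Q[rng.choice(len(Q),3,False)]; n=np.cross(p[1]-p[0],p[2]-p[0]); L=np.linalg.norm(n)
        if L<1e-9: continue
        n/=L; 
        if abs(n[2])<.8: continue
        k=abs((Q-p[0])@n)<tol
        if best is None or k.sum()>best.sum(): best=k
    q=Q[best]; c=q.mean(0); n=np.linalg.svd(q-c)[2][2]; n*=np.sign(n[2]); return c,n,len(q)
E
python3 - <<'E'
from h import *
for cam in('scene','scene'):
    im,d,P,m=cloud(cam)
    near=np.linalg.norm(P[...,:2]-[.43,.354],axis=-1)<.06
    Q=P[m&near&(P[...,2]>.2)&(P[...,2]<.4)]; c,n,k=plane(Q); print(cam,len(Q),c.round(4),n.round(3),k)
    near=np.linalg.norm(P[...,:2]-[.595,.241],axis=-1)<.06
    Q=P[m&near&(P[...,2]>.1)&(P[...,2]<.2)]; print(len(Q)); 
rel([.430,.354,.1183],-104,17,-14,0)
E
```

```text
scene 673 [0.4267 0.355  0.3102] [-0.051 -0.002  0.999] 435
1
scene 668 [0.4258 0.3555 0.3101] [-0.049  0.012  0.999] 436
0
tcp [0.4774 0.3422 0.278 ] shift [ 0.0468 -0.0005  0.1547] rv [ 0.0017 -0.0017  0.0115]
```

>>> carry_out --targets '[{"hand": 0,"x": 0.018,"y": 0,"z": 0.035,"ax": 0,"ay": -0.025,"az": 0},{"hand": 0,"x": 0.036,"y": 0,"z": 0.08,"ax": 0,"ay": -0.05,"az": 0},{"hand": 0,"x": 0.042,"y": 0,"z": 0.112,"ax": 0,"ay": -0.05,"az": 0},{"hand": 0,"x": 0.042,"y": 0,"z": 0.112,"ax": 0,"ay": -0.05,"az": 0},{"hand": 0,"x": 0.042,"y": 0,"z": 0.112,"ax": 0,"ay": -0.05,"az": 0}]'

```text
t: 15.75
tool_pos: [0.4849, 0.3407, 0.322]
orientation: [-3.033, 0.356, 0.526]
force: [-0.1, 0.0, -2.1]
opening: 0.0648
gripper_force: 20.0
```

Run:
```python
from h import *
s,M=show()
for cam in('scene','scene'):
    im,d,P,m=cloud(cam)
    near=np.linalg.norm(P[...,:2]-[.43,.354],axis=-1)<.06
    Q=P[m&near&(P[...,2]>.12)&(P[...,2]<.4)]; c,n,k=plane(Q); print(len(Q),c.round(4),n.round(3),k,'bottom',(c-.068*n).round(4))
print('down in tool',M.T@[0,0,-1],'x',M.T@[1,0,0],'y',M.T@[0,1,0])
```

```text
t 15.75 q [0.455 0.287 1.483 0.219 1.637 2.245] pos [0.4849 0.3407 0.322 ] F [-0.11  0.02 -2.13] op 0.0648 gf 20.0 closeang -103.4 zax [-0.327  0.081 -0.941]
578 [0.4279 0.3562 0.1954] [ 0.012 -0.041  0.999] 374 bottom [0.4271 0.359  0.1275]
574 [0.4288 0.3555 0.1962] [ 0.028 -0.057  0.998] 367 bottom [0.4269 0.3594 0.1284]
down in tool [0.33703131 0.00327284 0.94148775] x [ 0.91604549 -0.23206732 -0.32711683] y [-0.21741793 -0.97269422  0.08121202]
```

>>> carry_out --targets '[{"hand": 0,"x": 0.0085,"y": 0,"z": 0.0235,"ax": 0,"ay": 0,"az": 0},{"hand": 0,"x": 0.0135,"y": 0,"z": 0.0375,"ax": 0,"ay": 0,"az": 0},{"hand": 0,"x": 0.015,"y": 0,"z": 0.042,"ax": 0,"ay": 0,"az": 0},{"hand": 0,"x": 0.015,"y": 0,"z": 0.042,"ax": 0,"ay": 0,"az": 0},{"hand": 0,"x": 0.015,"y": 0,"z": 0.042,"ax": 0,"ay": 0,"az": 0}]'

```text
t: 16.48
tool_pos: [0.4847, 0.3406, 0.2767]
orientation: [-3.032, 0.358, 0.527]
force: [0.5, 0.7, -2.6]
opening: 0.0653
gripper_force: 20.0
```

Run:
```python
from h import *
s,M=show()
for cam in('scene','scene'):
    im,d,P,m=cloud(cam)
    near=np.linalg.norm(P[...,:2]-[.43,.354],axis=-1)<.06
    Q=P[m&near&(P[...,2]>.1)&(P[...,2]<.4)]; c,n,k=plane(Q); print(len(Q),c.round(4),n.round(3),k,'bottom',(c-.068*n).round(4), 'topz',np.percentile(Q[:,2],[50,90]))
near=np.linalg.norm(P[...,:2]-[.595,.241],axis=-1)<.06
Q=P[m&near]; print(len(Q), np.median(Q,0) if len(Q) else '')
show()
```

```text
t 16.48 q [0.455 0.329 1.519 0.219 1.562 2.229] pos [0.4847 0.3406 0.2767] F [ 0.49  0.66 -2.58] op 0.0653 gf 20.0 closeang -103.5 zax [-0.328  0.081 -0.941]
566 [0.4275 0.3567 0.1505] [0.017 0.013 1.   ] 365 bottom [0.4264 0.3559 0.0825] topz [0.15058842 0.21446063]
565 [0.4274 0.3566 0.1506] [ 0.016 -0.     1.   ] 371 bottom [0.4263 0.3567 0.0826] topz [0.15059098 0.21396933]
235 [0.57953518 0.23940366 0.14661677]
t 16.57 q [0.455 0.329 1.52  0.219 1.562 2.229] pos [0.4847 0.3406 0.2766] F [-0.36 -0.23 -2.66] op 0.0649 gf 20.0 closeang -103.5 zax [-0.328  0.081 -0.941]
```

>>> carry_out --targets '[{"hand": 0,"x": 0.0006,"y": 0,"z": 0.0015,"ax": 0,"ay": 0,"az": 0},{"hand": 0,"x": 0.0006,"y": 0,"z": 0.0015,"ax": 0,"ay": 0,"az": 0},{"hand": 100,"x": 0.0006,"y": 0,"z": 0.0015,"ax": 0,"ay": 0,"az": 0},{"hand": 100,"x": 0.0006,"y": 0,"z": 0.0015,"ax": 0,"ay": 0,"az": 0},{"hand": 100,"x": 0.0006,"y": 0,"z": 0.0015,"ax": 0,"ay": 0,"az": 0},{"hand": 100,"x": 0.0006,"y": 0,"z": -0.02,"ax": 0,"ay": 0,"az": 0},{"hand": 100,"x": 0.0006,"y": 0,"z": -0.05,"ax": 0,"ay": 0,"az": 0},{"hand": 100,"x": 0.0006,"y": 0,"z": -0.1,"ax": 0,"ay": 0,"az": 0}]'

```text
t: 17.58
tool_pos: [0.5173, 0.332, 0.3687]
orientation: [-3.034, 0.358, 0.534]
force: [1.3, 0.7, 0.5]
opening: 0.0929
gripper_force: 0.0
```

>>> carry_out --targets '[{"hand": 100,"x": 0,"y": 0,"z": -0.05,"ax": 0,"ay": 0,"az": 0},{"hand": 100,"x": 0,"y": 0,"z": -0.09,"ax": 0,"ay": 0,"az": 0},{"hand": 100,"x": 0,"y": 0,"z": -0.09,"ax": 0,"ay": 0,"az": 0}]'

```text
t: 17.95
tool_pos: [0.5485, 0.3247, 0.4587]
orientation: [-3.031, 0.358, 0.518]
force: [0.7, 0.7, -0.5]
opening: 0.0929
gripper_force: 0.0
```

Run:
```python
from h import *
s,M=show()
im,d,P,m=cloud('scene')
for nm,xy in(('plate2',[.43,.354]),('plate1',[.595,.241])):
    near=np.linalg.norm(P[...,:2]-xy,axis=-1)<.07
    Q=P[m&near&(P[...,2]>.09)&(P[...,2]<.18)]; c,n,k=plane(Q); print(nm,len(Q),c.round(4),n.round(3),k,'bottom',(c-.068*n).round(4))
cv2.imwrite('pics/s5.png',im[130:300,60:260].repeat(3,0).repeat(3,1)); show()
```

```text
t 17.95 q [0.393 0.347 1.159 0.214 1.902 2.242] pos [0.5485 0.3247 0.4587] F [ 0.68  0.69 -0.54] op 0.0929 gf 0.0 closeang -103.5 zax [-0.322  0.084 -0.943]
plate2 524 [0.4172 0.3634 0.1305] [-0.131  0.098  0.987] 428 bottom [0.4261 0.3568 0.0634]
plate1 390 [0.5742 0.2566 0.1594] [-0.134  0.096  0.986] 313 bottom [0.5833 0.2501 0.0923]
t 18.00 q [0.394 0.348 1.163 0.214 1.901 2.242] pos [0.5479 0.3249 0.456 ] F [-1.46  0.22 -0.35] op 0.0933 gf 0.0 closeang -103.5 zax [-0.326  0.082 -0.942]
```

View pics/s5.png

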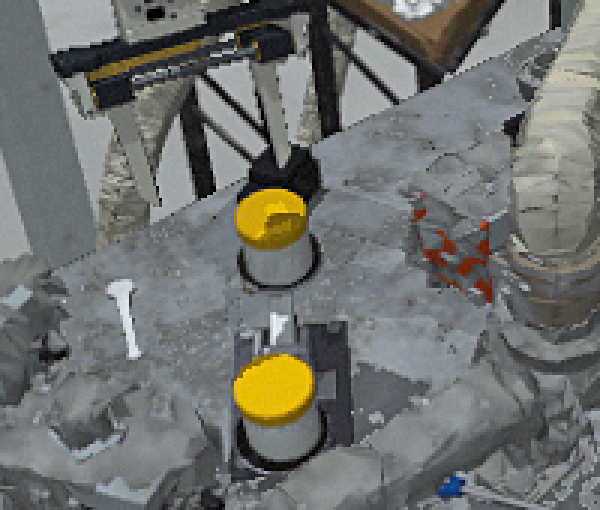

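Plate 2 with the second jar, lid at (275,390) in the crop, has dropped to the stop. The first jar stands on the raised plate, lid at (272,218). Jar 2 is the full one, so I'll re-orient to a vertical tool with the closing axis across the beam.

Run:
```python
from h import *
rel([.4211,.3602,.24],55.6,0,0,0)
s=read_state();M=R.from_rotvec(s['orientation']).as_matrix()
rel([.4211,.3602,.24],-30,0,0,0)
```

```text
tcp [0.4211 0.3602 0.407 ] shift [-0.1074 -0.0045  0.0903] rv [-0.4748  0.0817 -2.7398]
tcp [0.4211 0.3602 0.407 ] shift [-0.1074 -0.0045  0.0903] rv [-0.223   0.2914 -1.2691]
```

>>> carry_out --targets '[{"hand": 100,"x": -0.014,"y": 0,"z": 0,"ax": -0.031,"ay": 0.041,"az": -0.18},{"hand": 100,"x": -0.028,"y": 0,"z": 0.01,"ax": -0.063,"ay": 0.083,"az": -0.36},{"hand": 100,"x": -0.042,"y": -0.001,"z": 0.025,"ax": -0.095,"ay": 0.124,"az": -0.54},{"hand": 100,"x": -0.056,"y": -0.002,"z": 0.04,"ax": -0.127,"ay": 0.165,"az": -0.72},{"hand": 100,"x": -0.07,"y": -0.003,"z": 0.055,"ax": -0.158,"ay": 0.207,"az": -0.9},{"hand": 100,"x": -0.084,"y": -0.004,"z": 0.07,"ax": -0.19,"ay": 0.248,"az": -1.08},{"hand": 100,"x": -0.098,"y": -0.004,"z": 0.08,"ax": -0.223,"ay": 0.291,"az": -1.269},{"hand": 100,"x": -0.107,"y": -0.0045,"z": 0.09,"ax": -0.223,"ay": 0.291,"az": -1.269}]'

```text
t: 19.0
tool_pos: [0.4193, 0.36, 0.4041]
orientation: [-2.72, -1.572, 0.009]
force: [-0.7, -0.1, 0.9]
opening: 0.093
gripper_force: 0.0
```

Run:
```python
from h import *
show(); rel([.4211,.3602,.24],55.6,0,0,0)
im,d,P,m=cloud('scene')
for nm,xy in(('plate2',[.43,.354]),('plate1',[.595,.241])):
    near=np.linalg.norm(P[...,:2]-xy,axis=-1)<.07
    Q=P[m&near&(P[...,2]>.09)&(P[...,2]<.18)]; c,n,k=plane(Q); print(nm,len(Q),c.round(4),n.round(3),k,'bottom',(c-.068*n).round(4))
```

```text
t 19.00 q [6.160e-01 6.000e-03 1.620e+00 1.000e-03 1.522e+00 1.139e+00] pos [0.4193 0.36   0.4041] F [-0.68 -0.09  0.9 ] op 0.0930 gf 0.0 closeang -30.0 zax [-0.005 -0.003 -1.   ]
tcp [0.4211 0.3602 0.407 ] shift [ 0.001   0.0014 -0.003 ] rv [-0.0063  0.0016 -1.4933]
plate2 521 [0.4167 0.3639 0.1305] [-0.125  0.115  0.985] 423 bottom [0.4252 0.3561 0.0635]
plate1 103 [0.5674 0.2368 0.1595] [-0.178  0.034  0.983] 83 bottom [0.5795 0.2345 0.0926]
```

>>> carry_out --targets '[{"hand": 100,"x": 0,"y": 0,"z": 0,"ax": 0,"ay": 0,"az": -0.186},{"hand": 100,"x": 0,"y": 0,"z": 0,"ax": 0,"ay": 0,"az": -0.372},{"hand": 100,"x": 0,"y": 0.001,"z": 0,"ax": -0.002,"ay": 0,"az": -0.558},{"hand": 100,"x": 0,"y": 0.001,"z": 0,"ax": -0.003,"ay": 0,"az": -0.744},{"hand": 100,"x": 0,"y": 0.001,"z": 0,"ax": -0.004,"ay": 0,"az": -0.93},{"hand": 100,"x": 0.001,"y": 0.001,"z": 0,"ax": -0.005,"ay": 0,"az": -1.116},{"hand": 100,"x": 0.001,"y": 0.001,"z": 0,"ax": -0.006,"ay": 0,"az": -1.302},{"hand": 100,"x": 0.001,"y": 0.001,"z": 0,"ax": -0.006,"ay": 0,"az": -1.49}]'

```text
t: 20.05
tool_pos: [0.4225, 0.3602, 0.4049]
orientation: [0.933, 3.0, -0.002]
force: [0.4, -0.7, -0.7]
opening: 0.0926
gripper_force: 0.0
```

Run:
```python
from h import *
show(); rel([.4209,.3603,.107],55.6,0,0,0)
```

```text
t 20.05 q [ 6.140e-01  1.000e-02  1.614e+00 -1.000e-03  1.519e+00 -3.540e-01] pos [0.4225 0.3602 0.4049] F [ 0.41 -0.72 -0.71] op 0.0926 gf 0.0 closeang 55.4 zax [-0.    -0.001 -1.   ]
tcp [0.4209 0.3603 0.274 ] shift [ 0.0014 -0.0006  0.1309] rv [-0.0014  0.0006 -0.0026]
```

>>> carry_out --newtons 20 --targets '[{"hand": 100,"x": 0.001,"y": 0,"z": 0.05,"ax": 0,"ay": 0,"az": 0},{"hand": 100,"x": 0.001,"y": 0,"z": 0.09,"ax": 0,"ay": 0,"az": 0},{"hand": 100,"x": 0.001,"y": 0,"z": 0.12,"ax": 0,"ay": 0,"az": 0},{"hand": 100,"x": 0.001,"y": 0,"z": 0.13,"ax": 0,"ay": 0,"az": 0},{"hand": 100,"x": 0.001,"y": 0,"z": 0.13,"ax": 0,"ay": 0,"az": 0},{"hand": 0,"x": 0.001,"y": 0,"z": 0.13,"ax": 0,"ay": 0,"az": 0},{"hand": 0,"x": 0.001,"y": 0,"z": 0.13,"ax": 0,"ay": 0,"az": 0},{"hand": 0,"x": 0.001,"y": 0,"z": 0.13,"ax": 0,"ay": 0,"az": 0}]'

```text
t: 21.05
tool_pos: [0.4219, 0.3611, 0.2768]
orientation: [0.935, 2.997, 0.002]
force: [-1.8, -1.9, 1.1]
opening: 0.0675
gripper_force: 1.0
```

>>> carry_out --newtons 20 --targets '[{"hand": 0,"x": 0,"y": 0,"z": 0,"ax": 0,"ay": 0,"az": 0},{"hand": 0,"x": 0,"y": 0,"z": 0,"ax": 0,"ay": 0,"az": 0}]'

```text
t: 21.3
tool_pos: [0.4219, 0.361, 0.2766]
orientation: [0.935, 2.997, 0.002]
force: [-1.2, -1.8, 6.4]
opening: 0.0651
gripper_force: 20.0
```

Run:
```python
from h import *
s,M=show(); print('x',M[:,0].round(3))
```

```text
t 21.30 q [ 6.160e-01  1.080e-01  1.753e+00 -1.000e-03  1.279e+00 -3.500e-01] pos [0.4219 0.361  0.2766] F [-1.23 -1.82  6.38] op 0.0651 gf 20.0 closeang 55.4 zax [ 0.003  0.    -1.   ]
x [-0.823  0.568 -0.002]
```

>>> carry_out --targets '[{"hand": 0,"x": 0,"y": 0,"z": -0.03,"ax": 0,"ay": 0,"az": 0},{"hand": 0,"x": 0,"y": 0,"z": -0.08,"ax": 0,"ay": 0,"az": 0},{"hand": 0,"x": 0,"y": 0,"z": -0.14,"ax": 0,"ay": 0,"az": 0},{"hand": 0,"x": 0,"y": 0,"z": -0.2,"ax": 0,"ay": 0.08,"az": 0},{"hand": 0,"x": 0,"y": 0,"z": -0.26,"ax": 0,"ay": 0.15,"az": 0},{"hand": 0,"x": 0,"y": 0,"z": -0.32,"ax": 0,"ay": 0.15,"az": 0},{"hand": 0,"x": 0,"y": 0,"z": -0.32,"ax": 0,"ay": 0.15,"az": 0},{"hand": 0,"x": 0,"y": 0,"z": -0.32,"ax": 0,"ay": 0.15,"az": 0}]'

```text
t: 22.3
tool_pos: [0.4213, 0.3611, 0.5942]
orientation: [-0.893, -2.863, -0.065]
force: [-0.4, -0.5, -4.1]
opening: 0.0653
gripper_force: 20.0
```

Run:
```python
from h import *
s,M=show(); print('x',M[:,0].round(3))
im,d,P,m=cloud('scene'); cv2.imwrite('pics/s6.png',im)
g=s['tool_pos']+.167*M[:,2]; print('g',g.round(4))
for nm,xy,zl,zh in(('held',g[:2],.3,.55),('plate1',[.595,.241],.1,.2)):
    near=np.linalg.norm(P[...,:2]-xy,axis=-1)<.07
    Q=P[m&near&(P[...,2]>zl)&(P[...,2]<zh)]; print(nm,len(Q))
    if len(Q)>30: c,n,k=plane(Q); print(c.round(4),n.round(3),k,'bottom',(c-.068*n).round(4))
h=camera_params('top'); 
im,d,P,m=cloud('top'); cv2.imwrite('pics/t6.png',im)
for nm,xy,zl,zh in(('plate1',[.595,.241],.1,.2),):
    near=np.linalg.norm(P[...,:2]-xy,axis=-1)<.07
    Q=P[m&near&(P[...,2]>zl)&(P[...,2]<zh)]; print(nm,len(Q))
    if len(Q)>30: c,n,k=plane(Q); print(c.round(4),n.round(3),k,'bottom',(c-.068*n).round(4))
# tray from edges
from numpy import array
print(rel([.487,-.356,.43],-75,0,0,0))
```

```text
t 22.30 q [ 0.569  0.033  1.253  0.145  1.911 -0.352] pos [0.4213 0.3611 0.5942] F [-0.4  -0.47 -4.11] op 0.0653 gf 20.0 closeang 55.4 zax [-0.122  0.084 -0.989]
x [-0.814  0.562  0.148]
g [0.4009 0.3751 0.4291]
held 784
[0.3958 0.3783 0.4501] [-0.033  0.019  0.999] 495 bottom [0.3981 0.377  0.3821]
plate1 389
[0.5748 0.2568 0.1592] [-0.124  0.109  0.986] 299 bottom [0.5832 0.2494 0.0921]
plate1 549
[0.5763 0.2523 0.161 ] [-0.135  0.084  0.987] 478 bottom [0.5855 0.2465 0.0938]
tcp [ 0.487 -0.356  0.597] shift [-0.4562 -0.5527 -0.0712] rv [-0.1724 -0.0748  2.2698]
(array([ 0.487, -0.356,  0.597]), array([[ 0.96592583,  0.25881905, -0.        ],
       [ 0.25881905, -0.96592583, -0.        ],
       [-0.        ,  0.        , -1.        ]]))
```

The full jar is held upright, and the light jar still stands on its raised plate. Now over the hose to the tray.

Run:
```python
from h import *
rel([.487,-.356,.44],15.4,10.5,-74.6,0)
```

```text
tcp [ 0.4951 -0.3853  0.6042] shift [-0.4782 -0.5723 -0.0818] rv [-0.1191  0.0332  0.6873]
```

>>> carry_out --targets '[{"hand": 0,"x": -0.02,"y": -0.024,"z": -0.007,"ax": 0,"ay": 0,"az": 0},{"hand": 0,"x": -0.06,"y": -0.072,"z": -0.014,"ax": -0.017,"ay": 0.005,"az": 0.1},{"hand": 0,"x": -0.1,"y": -0.12,"z": -0.02,"ax": -0.034,"ay": 0.01,"az": 0.2},{"hand": 0,"x": -0.14,"y": -0.168,"z": -0.027,"ax": -0.051,"ay": 0.014,"az": 0.3},{"hand": 0,"x": -0.18,"y": -0.215,"z": -0.034,"ax": -0.068,"ay": 0.019,"az": 0.4},{"hand": 0,"x": -0.22,"y": -0.263,"z": -0.041,"ax": -0.085,"ay": 0.024,"az": 0.5},{"hand": 0,"x": -0.26,"y": -0.311,"z": -0.047,"ax": -0.102,"ay": 0.028,"az": 0.6},{"hand": 0,"x": -0.3,"y": -0.359,"z": -0.054,"ax": -0.119,"ay": 0.033,"az": 0.687}]'

```text
t: 23.4
tool_pos: [0.4674, -0.1079, 0.6023]
orientation: [-1.815, -2.376, -0.172]
force: [0.9, 0.2, -3.4]
opening: 0.0652
gripper_force: 20.0
```

Run:
```python
from h import *
show(); rel([.487,-.356,.44],15.4,10.5,-74.6,0)
```

```text
t 23.40 q [-0.393 -0.141  1.408  0.162  1.984 -0.602] pos [ 0.4674 -0.1079  0.6023] F [ 0.95  0.21 -3.38] op 0.0652 gf 20.0 closeang 15.2 zax [-0.047  0.18  -0.983]
tcp [ 0.4951 -0.3853  0.6042] shift [-0.2698 -0.0462 -0.053 ] rv [ 0.0025 -0.0036 -0.0025]
```

>>> carry_out --targets '[{"hand": 0,"x": -0.054,"y": -0.009,"z": -0.011,"ax": 0,"ay": 0,"az": 0},{"hand": 0,"x": -0.108,"y": -0.018,"z": -0.021,"ax": 0,"ay": 0,"az": 0},{"hand": 0,"x": -0.162,"y": -0.028,"z": -0.032,"ax": 0,"ay": 0,"az": 0},{"hand": 0,"x": -0.216,"y": -0.037,"z": -0.042,"ax": 0,"ay": 0,"az": 0},{"hand": 0,"x": -0.26,"y": -0.044,"z": -0.051,"ax": 0,"ay": 0,"az": 0},{"hand": 0,"x": -0.27,"y": -0.046,"z": -0.053,"ax": 0,"ay": 0,"az": 0},{"hand": 0,"x": -0.27,"y": -0.046,"z": -0.053,"ax": 0,"ay": 0,"az": 0},{"hand": 0,"x": -0.27,"y": -0.046,"z": -0.053,"ax": 0,"ay": 0,"az": 0}]'

```text
t: 24.4
tool_pos: [0.4966, -0.3823, 0.6068]
orientation: [-1.811, -2.382, -0.174]
force: [-0.4, 0.1, -2.9]
opening: 0.0654
gripper_force: 20.0
```

Run:
```python
from h import *
s,M=show(); g=s['tool_pos']+.167*M[:,2]; print('g',g.round(4))
for cam in('scene','top','wrist'):
    im,d,P,m=cloud(cam)
    near=np.linalg.norm(P[...,:2]-g[:2],axis=-1)<.07
    Q=P[m&near&(P[...,2]>.3)&(P[...,2]<.6)]; print(cam,len(Q))
    if len(Q)>60: c,n,k=plane(Q); print(c.round(4),n.round(3),k,'bottom',(c-.068*n).round(4))
rel([.487,-.356,.10],15.4,10.5,-74.6,0)
```

```text
t 24.40 q [-0.768  0.303  0.932  0.111  2.062 -0.994] pos [ 0.4966 -0.3823  0.6068] F [-0.38  0.05 -2.92] op 0.0654 gf 20.0 closeang 15.5 zax [-0.045  0.179 -0.983]
g [ 0.4891 -0.3524  0.4426]
scene 0
top 895
[ 0.4849 -0.3504  0.4658] [-0.    -0.013  1.   ] 854 bottom [ 0.4849 -0.3495  0.3978]
wrist 18485
[ 0.4872 -0.3472  0.4655] [-0.001 -0.014  1.   ] 13347 bottom [ 0.4873 -0.3462  0.3975]
tcp [ 0.4951 -0.3853  0.2642] shift [-0.0655 -0.004   0.3371] rv [ 0.0046 -0.0006  0.0027]
```

>>> carry_out --targets '[{"hand": 0,"x": -0.015,"y": 0,"z": 0.05,"ax": 0,"ay": 0,"az": 0},{"hand": 0,"x": -0.027,"y": 0,"z": 0.11,"ax": 0,"ay": 0,"az": 0},{"hand": 0,"x": -0.038,"y": 0,"z": 0.17,"ax": 0,"ay": 0,"az": 0},{"hand": 0,"x": -0.049,"y": 0,"z": 0.23,"ax": 0,"ay": 0,"az": 0},{"hand": 0,"x": -0.061,"y": 0,"z": 0.29,"ax": 0,"ay": 0,"az": 0},{"hand": 0,"x": -0.069,"y": -0.001,"z": 0.335,"ax": 0,"ay": 0,"az": 0},{"hand": 0,"x": -0.071,"y": -0.001,"z": 0.345,"ax": 0,"ay": 0,"az": 0},{"hand": 0,"x": -0.071,"y": -0.001,"z": 0.345,"ax": 0,"ay": 0,"az": 0}]'

```text
t: 25.55
tool_pos: [0.499, -0.3893, 0.2558]
orientation: [-1.812, -2.382, -0.173]
force: [-0.1, 0.3, -1.5]
opening: 0.0652
gripper_force: 20.0
```

Run:
```python
from h import *
s,M=show(); g=s['tool_pos']+.167*M[:,2]; print('g',g.round(4))
for cam in('top','wrist'):
    im,d,P,m=cloud(cam)
    near=np.linalg.norm(P[...,:2]-g[:2],axis=-1)<.07
    Q=P[m&near&(P[...,2]>.06)&(P[...,2]<.2)]; print(cam,len(Q))
    if len(Q)>60: c,n,k=plane(Q); print(c.round(4),n.round(3),k,'bottom',(c-.068*n).round(4))
print('to',M.T@[0,0,-1],M.T@[0,1,0])
```

```text
t 25.55 q [-0.773  0.403  1.451  0.097  1.445 -1.063] pos [ 0.499  -0.3893  0.2558] F [-0.07  0.34 -1.54] op 0.0652 gf 20.0 closeang 15.4 zax [-0.044  0.178 -0.983]
g [ 0.4916 -0.3596  0.0916]
top 172
[ 0.4896 -0.3471  0.1148] [0.014 0.002 1.   ] 160 bottom [ 0.4886 -0.3473  0.0468]
wrist 18075
[ 0.4904 -0.3553  0.1152] [-0.003 -0.012  1.   ] 13365 bottom [ 0.4906 -0.3545  0.0472]
to [-0.18316892 -0.00486795  0.9830694 ] [0.94734498 0.26629596 0.17783126]
```

>>> carry_out --targets '[{"hand": 0,"x": -0.004,"y": -0.002,"z": 0.022,"ax": 0,"ay": 0,"az": 0},{"hand": 0,"x": -0.006,"y": -0.003,"z": 0.036,"ax": 0,"ay": 0,"az": 0},{"hand": 0,"x": -0.007,"y": -0.003,"z": 0.042,"ax": 0,"ay": 0,"az": 0},{"hand": 0,"x": -0.007,"y": -0.003,"z": 0.042,"ax": 0,"ay": 0,"az": 0},{"hand": 0,"x": -0.007,"y": -0.003,"z": 0.042,"ax": 0,"ay": 0,"az": 0}]'

```text
t: 26.28
tool_pos: [0.4956, -0.3893, 0.2119]
orientation: [-1.812, -2.381, -0.173]
force: [-0.5, 0.6, 1.5]
opening: 0.0651
gripper_force: 20.0
```

Run:
```python
from h import *
s,M=show(); g=s['tool_pos']+.167*M[:,2]; print('g',g.round(4))
im,d,P,m=cloud('wrist')
near=np.linalg.norm(P[...,:2]-g[:2],axis=-1)<.07
Q=P[m&near&(P[...,2]>.04)&(P[...,2]<.2)]; c,n,k=plane(Q); print(c.round(4),n.round(3),k,'bottom',(c-.068*n).round(4)); show()
```

```text
t 26.27 q [-0.776  0.447  1.481  0.098  1.374 -1.073] pos [ 0.4956 -0.3893  0.2119] F [-0.48  0.64  1.55] op 0.0651 gf 20.0 closeang 15.4 zax [-0.045  0.179 -0.983]
g [ 0.4881 -0.3595  0.0478]
[ 0.4859 -0.3536  0.0709] [-0.     0.001  1.   ] 13704 bottom [ 0.4859 -0.3536  0.0029]
t 26.32 q [-0.776  0.447  1.481  0.098  1.373 -1.073] pos [ 0.4956 -0.3893  0.2119] F [-0.61  0.55 -0.15] op 0.0650 gf 20.0 closeang 15.4 zax [-0.045  0.179 -0.983]
```

The jar rests on the tray floor with its lid at z = 0.071. Releasing and retreating.

>>> carry_out --targets '[{"hand": 100,"x": 0,"y": 0,"z": 0,"ax": 0,"ay": 0,"az": 0},{"hand": 100,"x": 0,"y": 0,"z": 0,"ax": 0,"ay": 0,"az": 0},{"hand": 100,"x": 0,"y": 0,"z": 0,"ax": 0,"ay": 0,"az": 0},{"hand": 100,"x": 0,"y": 0,"z": -0.03,"ax": 0,"ay": 0,"az": 0},{"hand": 100,"x": 0,"y": 0,"z": -0.08,"ax": 0,"ay": 0,"az": 0},{"hand": 100,"x": 0,"y": 0,"z": -0.14,"ax": 0,"ay": 0,"az": 0},{"hand": 100,"x": 0,"y": 0,"z": -0.19,"ax": 0,"ay": 0,"az": 0},{"hand": 100,"x": 0,"y": 0,"z": -0.19,"ax": 0,"ay": 0,"az": 0}]'

```text
t: 27.32
tool_pos: [0.5049, -0.4245, 0.4054]
orientation: [-1.819, -2.389, -0.172]
force: [0.4, 0.8, 0.2]
opening: 0.093
gripper_force: 0.0
```

Run:
```python
from h import *
show()
im,d,P,m=cloud('wrist')
Q=P[m&(np.linalg.norm(P[...,:2]-[.487,-.356],axis=-1)<.07)&(P[...,2]>.04)]; c,n,k=plane(Q); print('tray jar',c.round(4),n.round(3))
im,d,P,m=cloud('top')
Q=P[m&(np.linalg.norm(P[...,:2]-[.595,.241],axis=-1)<.07)&(P[...,2]>.1)]; c,n,k=plane(Q); print('jar1',c.round(4),n.round(3),len(Q))
cv2.imwrite('pics/t7.png',cv2.resize(im[60:300,40:440],None,fx=2,fy=2,interpolation=cv2.INTER_CUBIC))
```

```text
t 27.32 q [-0.804  0.366  1.218  0.093  1.707 -1.067] pos [ 0.5049 -0.4245  0.4054] F [0.45 0.78 0.19] op 0.0930 gf 0.0 closeang 15.4 zax [-0.037  0.171 -0.985]
tray jar [ 0.5191 -0.3836  0.3357] [-0.178  0.615  0.769]
jar1 [0.5761 0.2519 0.1609] [-0.121  0.086  0.989] 544
```

View pics/t7.png

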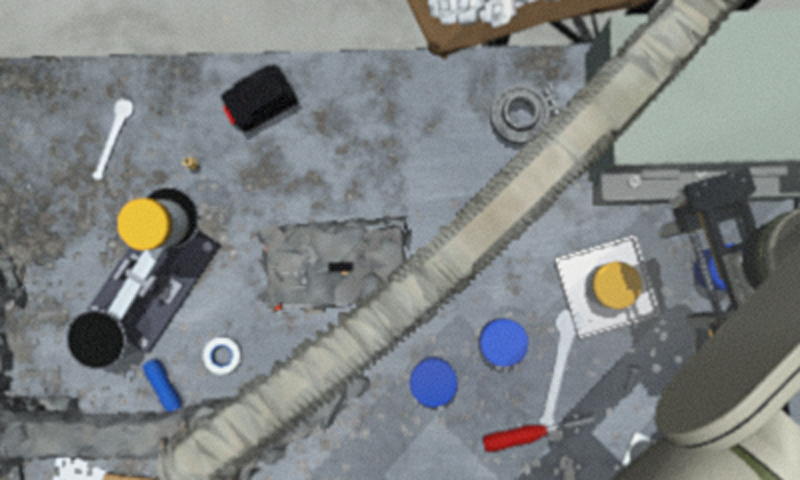

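In the top view, jar 1 stands on the raised plate (145,222) and the full jar stands in the tray (617,285). The arm is clear of everything. One last check of both before handing in.

Run:
```python
from h import *
for cam in('top','wrist'):
    im,d,P,m=cloud(cam)
    Q=P[m&(np.linalg.norm(P[...,:2]-[.487,-.356],axis=-1)<.07)&(P[...,2]>.04)&(P[...,2]<.1)]; c,n,k=plane(Q); print(cam,'tray jar',c.round(4),n.round(3),k)
s=read_state(); print(s['t'],abs(s['dq']).max())
if n[2]>.99 and abs(c[2]-.071)<.004: print(robot.close_job())
```

```text
top tray jar [ 0.4846 -0.3533  0.0714] [ 0.024 -0.007  1.   ] 283
wrist tray jar [ 0.4876 -0.3597  0.0708] [ 0.001 -0.     1.   ] 3490
27.525 0.010633286791655318
the job is handed in; nothing more can be done
None
```

The full jar, whose side of the balance dropped, is standing upright in the tray. The nearly empty jar is still standing on its raised plate, about 9 mm off its centre, and the job was handed in at 27.5 s.

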